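Set up the book-drying stand

ROBOT

A 6-joint arm with a two-finger parallel gripper is mounted at the origin on the work surface. World frame = base frame: x ahead of the robot, y to its left, z up, the work surface at z = 0. Lengths are in m, angles in rad, forces in N, time in s.
With the tool pointing down it reaches from about 0.4 to 0.825 m from the base axis. Payload 7 kg.
Tool frame: the origin (TCP) lies on the centre line of the jaws, within the pads' length; the fingertips stand 22 mm ahead of it and the grasp point (between the pads) lies 3 mm ahead of it; z points along the fingers, y is the line along which they close (so a half turn about z gives the same grasp; the last joint's range is limited). The gripper opens to 88 mm and grips with 3 to 60 N. Pads are 19 mm wide; open, the fingers measure 130 mm over their backs; the gripper's body (78 mm by 193 mm) begins 47 mm behind the grasp point.
Start: joints at [-0.971, 0.359, 0.012, 0, -1.224, -0.288], TCP at [0.207, -0.642, 0.249] pointing down, gripper open.
Joint ranges: [-3.07, 3.07], [-1.43, 2.12], [-1.02, 1.25], [-3.03, 1.67], [-3.05, -0], [-3.03, 3.03]. Speed limits (rad/s): [2.39, 2.39, 3.01, 3.14, 3.14, 3.14].

INTERFACE

Orientations are given as [roll, pitch, yaw] about the fixed x, y, z axes, in that order (R = Rz(yaw) Ry(pitch) Rx(roll)).
In Python, from station import arm gives the robot as it stands.
- The arm moves only by the tool arm_command, never from a script. Its argument "series" is one flat list of numbers, 7 for each row, row after row: the turn, a rotation vector about the tool's x, y, z each as a share of 90 degrees, from -1 to 1, then the shift along the tool's x, y, z each as a share of 0.1 m, from -1 to 1, then the opening, from 0 (shut) to 1 (fully open). A call has 1 to 8 rows; each row is the pose to reach, as a shift and turn from the pose commanded when the call began, along the tool's axes at that moment; what a row does not reach only later rows make up. A row lasts 1/8 s, in which the tool goes at most 62.5 mm and 10.7 degrees, less where a joint would pass 70% of its speed; a pose out of reach is approached as far as the arm can. A call with a number of a shift or a turn outside -1 to 1 is refused whole. A call with a gripper value outside its range is refused whole. The fingers move at their own pace and stop on an object; "force" is the grip in N (left out, the last holds). Time passes only in rows, so rows that repeat a pose let the fingers close. It gives the time, the measured TCP pose, the force, the opening and the grip force at its end, in the units of the state.
- arm.get_state(): the state, without advancing time (a new reading comes with each control period).
- arm.grab_frame(name): name is "scene" or "top" or "wrist"; returns the picture (400x640x3 uint8, blue, green, red); there is no depth.
- arm.camera_model(name): a dict with "fovy" (degrees; the focal length in pixels is half the picture's height over the tangent of half this angle, whatever the lens; pixels are square), "cx", "cy" (the principal point, pixels), "pose" (4x4, takes a point from camera to world coordinates). Camera axes: x right, y down, z forward; pixel columns grow to the right and rows downward; lengths in m; the calibration is good to about 2 mm. A picture is of the moment at which its call begins: read the wrist's pose just before it. camera_model takes no time and is no camera call; for the wrist camera it gives the pose at the moment of the call.
- arm.job_done(): hands the job in; it is judged then, once.
The state is a dict: "t": time; "q": joint angles; "qd": joint speeds; "joint_efforts": joint torques, N m; "eef_pos": TCP position; "ee_rot": TCP orientation; "force": force on the tool from outside, world axes, zero at the start; "moment": the same for the moment, N m; "width": finger opening in m; "gripper_force": force on a finger pad.
Only numpy, scipy, OpenCV 4.12 (cv2) and the standard library are available. Lean on these libraries where they do the work, as an engineer would, in place of code of your own. Each camera call takes 0.05 s, during which the arm holds its last target. There are 200 camera calls.

TASK

Get the drying stand ready for new books. First push every wooden sleeve on the bench fully down onto a post of the stand, one to a post (stand toppled ones up first), leaving the boards in the rack meanwhile; then draw each pressing board up out of the slotted rack and stand it in a groove of the drying stand, one to a groove, upright, centred along the groove and resting on its floor. Leave the jar, the book and the brush where they are.

Things in the scene. Friction and masses are not known exactly. Their poses are not given: they have to be found in the camera images.
- stand: fixed wooden drying stand, 220 mm (x) by 130 mm (y), its top 45 mm above the table; origin at the centre of its underside. A row of three upright round steel posts stands along its x axis, with one straight groove across the top (along y, open at both ends) between each pair of neighbouring posts.
- post0 (a point): foot of post 0, on the stand's top face: 16 mm thick, 60 mm tall, tip tapered over the last 8 mm to 9 mm; the posts are 80 mm apart. Axes as the stand's. A sleeve fully home rests on the top face, its centre 35 mm above this point.
- post1 (a point): foot of post 1, on the stand's top face: 16 mm thick, 60 mm tall, tip tapered over the last 8 mm to 9 mm; the posts are 80 mm apart. Axes as the stand's. A sleeve fully home rests on the top face, its centre 35 mm above this point.
- post2 (a point): foot of post 2, on the stand's top face: 16 mm thick, 60 mm tall, tip tapered over the last 8 mm to 9 mm; the posts are 80 mm apart. Axes as the stand's. A sleeve fully home rests on the top face, its centre 35 mm above this point.
- groove0 (a point): middle of the floor of groove 0 of the stand (10 mm above the table): 14 mm wide (x), 35 mm deep, running along y; midway between two posts. Axes as the stand's.
- groove1 (a point): middle of the floor of groove 1 of the stand (10 mm above the table): 14 mm wide (x), 35 mm deep, running along y; midway between two posts. Axes as the stand's.
- rack: fixed wooden rack, 180 mm (x) by 150 mm (y), origin at the centre of its underside. Three upright slots 14 mm wide, at x = -60, 0 and 60 mm, planes along y, made of plywood fins; slot floor 15 mm, fin tops 75 mm above the table; side bars close the slots' ends, 130 mm apart, tops 60 mm above the table.
- sleeve0: loose octagonal wooden sleeve, 36 mm across the flats, 70 mm long, with an octagonal bore right through, 19 mm across its flats; about 60 g. Both ends are alike. Origin at its very centre, z along the bore; outer flats face x, y and the diagonals between. Starts toppled, lying on the table on one flat.
- sleeve1: loose octagonal wooden sleeve, 36 mm across the flats, 70 mm long, with an octagonal bore right through, 19 mm across its flats; about 60 g. Both ends are alike. Origin at its very centre, z along the bore; outer flats face x, y and the diagonals between. Starts toppled, lying on the table on one flat. May be absent.
- sleeve2: loose octagonal wooden sleeve, 36 mm across the flats, 70 mm long, with an octagonal bore right through, 19 mm across its flats; about 60 g. Both ends are alike. Origin at its very centre, z along the bore; outer flats face x, y and the diagonals between. Starts standing upright on one end. May be absent.
- board0: loose plywood pressing board, 10 mm thick (x), 120 mm wide (y), 150 mm tall (z), about 130 g; origin at the middle of its lower edge, z up the board. Starts upright in one of the rack's slots, lower edge 15 mm above the table. May be absent.
- board1: loose plywood pressing board, 10 mm thick (x), 120 mm wide (y), 150 mm tall (z), about 130 g; origin at the middle of its lower edge, z up the board. Starts upright in one of the rack's slots, lower edge 15 mm above the table. May be absent.
- board2: loose plywood pressing board, 10 mm thick (x), 120 mm wide (y), 150 mm tall (z), about 130 g; origin at the middle of its lower edge, z up the board. Starts upright in one of the rack's slots, lower edge 15 mm above the table. May be absent.
- jar: bystander: closed glass jar, 64 mm thick, 85 mm tall, origin under its centre; beyond the work.
- book: bystander: closed book lying flat, 150 by 110 by 32 mm, origin under its centre.
- brush: bystander: paste brush lying on the table, origin under its middle.
There are look-alikes about, which are no part of the job. What is shaped like the sleeve0 but green or turquoise is not meant.

How it is judged:
On the way, in this order (a step that is already met when the one before it is completed fails the run):
1. every sleeve is fully home on a post while the boards are still in the rack (((horizontal distance between sleeve0 and post0 below 0.005 m and z of sleeve0 in the frame of post0 between 0.031 and 0.039 m) or (horizontal distance between sleeve0 and post1 below 0.005 m and z of sleeve0 in the frame of post1 between 0.031 and 0.039 m) or (horizontal distance between sleeve0 and post2 below 0.005 m and z of sleeve0 in the frame of post2 between 0.031 and 0.039 m)) and ((horizontal distance between sleeve1 and post0 below 0.005 m and z of sleeve1 in the frame of post0 between 0.031 and 0.039 m) or (horizontal distance between sleeve1 and post1 below 0.005 m and z of sleeve1 in the frame of post1 between 0.031 and 0.039 m) or (horizontal distance between sleeve1 and post2 below 0.005 m and z of sleeve1 in the frame of post2 between 0.031 and 0.039 m)) and ((horizontal distance between sleeve2 and post0 below 0.005 m and z of sleeve2 in the frame of post0 between 0.031 and 0.039 m) or (horizontal distance between sleeve2 and post1 below 0.005 m and z of sleeve2 in the frame of post1 between 0.031 and 0.039 m) or (horizontal distance between sleeve2 and post2 below 0.005 m and z of sleeve2 in the frame of post2 between 0.031 and 0.039 m)) and distance of each of board0, board1, board2 from where it was at the start of the episode below 0.03 m), for 0.2 s.
2. every board stands in a groove of the stand (((x of board0 in the frame of groove0 between -0.006 and 0.006 m and y of board0 in the frame of groove0 between -0.025 and 0.025 m and z of board0 in the frame of groove0 below 0.006 m and angle between board0's own z axis and vertical below 0.18 rad) or (x of board0 in the frame of groove1 between -0.006 and 0.006 m and y of board0 in the frame of groove1 between -0.025 and 0.025 m and z of board0 in the frame of groove1 below 0.006 m and angle between board0's own z axis and vertical below 0.18 rad)) and ((x of board1 in the frame of groove0 between -0.006 and 0.006 m and y of board1 in the frame of groove0 between -0.025 and 0.025 m and z of board1 in the frame of groove0 below 0.006 m and angle between board1's own z axis and vertical below 0.18 rad) or (x of board1 in the frame of groove1 between -0.006 and 0.006 m and y of board1 in the frame of groove1 between -0.025 and 0.025 m and z of board1 in the frame of groove1 below 0.006 m and angle between board1's own z axis and vertical below 0.18 rad)) and ((x of board2 in the frame of groove0 between -0.006 and 0.006 m and y of board2 in the frame of groove0 between -0.025 and 0.025 m and z of board2 in the frame of groove0 below 0.006 m and angle between board2's own z axis and vertical below 0.18 rad) or (x of board2 in the frame of groove1 between -0.006 and 0.006 m and y of board2 in the frame of groove1 between -0.025 and 0.025 m and z of board2 in the frame of groove1 below 0.006 m and angle between board2's own z axis and vertical below 0.18 rad))), for 0.2 s.
At the end, for the whole second after the job is handed in: each sleeve on a post, axes within 5 mm, its centre 31 to 39 mm above the stand's top; each board in a groove: within 6 mm of its middle across, 25 mm along, lower edge under 6 mm above its floor, leaning under 0.18 rad; all at rest (all of step 2 and ((horizontal distance between sleeve0 and post0 below 0.005 m and z of sleeve0 in the frame of post0 between 0.031 and 0.039 m) or (horizontal distance between sleeve0 and post1 below 0.005 m and z of sleeve0 in the frame of post1 between 0.031 and 0.039 m) or (horizontal distance between sleeve0 and post2 below 0.005 m and z of sleeve0 in the frame of post2 between 0.031 and 0.039 m)) and ((horizontal distance between sleeve1 and post0 below 0.005 m and z of sleeve1 in the frame of post0 between 0.031 and 0.039 m) or (horizontal distance between sleeve1 and post1 below 0.005 m and z of sleeve1 in the frame of post1 between 0.031 and 0.039 m) or (horizontal distance between sleeve1 and post2 below 0.005 m and z of sleeve1 in the frame of post2 between 0.031 and 0.039 m)) and ((horizontal distance between sleeve2 and post0 below 0.005 m and z of sleeve2 in the frame of post0 between 0.031 and 0.039 m) or (horizontal distance between sleeve2 and post1 below 0.005 m and z of sleeve2 in the frame of post1 between 0.031 and 0.039 m) or (horizontal distance between sleeve2 and post2 below 0.005 m and z of sleeve2 in the frame of post2 between 0.031 and 0.039 m)) and linear speed of each of sleeve0, sleeve1, sleeve2, board0, board1, board2 below 0.02 m/s); the robot touches nothing.
It fails at once if the jar is moved by more than 30 mm (distance of jar from where it was at the start of the episode above 0.03 m).
It fails at once if the book is moved by more than 30 mm (distance of book from where it was at the start of the episode above 0.03 m).
It fails at once if the brush is moved by more than 30 mm (distance of brush from where it was at the start of the episode above 0.03 m).
Of sleeve1, sleeve2 only 1 to 2 are there at a start; the rules pass over those that are not, and their reading is None.
Of board0, board1, board2 only 2 to 2 are there at a start; the rules pass over those that are not, and their reading is None.
At some moment in a run one of sleeve0, sleeve1, sleeve2 may be knocked a few centimetres aside while the robot is not near it.
It also fails if it takes over 210 s, if anything falls off the work surface, if the arm or the gripper's body presses on something with over 40 N, if the wrist force passes 120 N, or if a joint passes its speed limit or range.

## Working session

There is one attempt and no reset: what is moved stays moved. The work goes in short steps, Python scripts to look and compute and a tool call to move; the robot and the scene stay as the last step left them, time stands still between calls to the robot, and variables do not carry over. Pictures are saved under pics/ and viewed, at most 14 in all, crops included, and the job is handed in when it is done.

Besides the shell and the picture viewer there is one more tool, called after "Emit:" as name(argument=value, ...), one argument or row to a line, values as JSON. arm_command: Moves the arm, as the interface text tells. Its arguments: {"type":"object","properties":{"series":{"type":"array"},"force":{"type":"number"}},"required":["series"]}

```bash
ls; mkdir -p pics; python3 - <<'E'
from station import arm
import cv2
for n in("scene","top"):
    im=arm.grab_frame(n); cv2.imwrite(f"pics/{n}0.png",im)
    m=arm.camera_model(n); print(n,m["fovy"],m["cx"],m["cy"],m["pose"].round(3).tolist() if hasattr(m["pose"],"round") else m["pose"], [k for k in m])
s=arm.get_state(); print(s)
E
```

```text
pics
scene 51.243492183694514 326.8265502202494 199.7369139936573 [[-0.725, 0.398, -0.561, 1.102], [0.688, 0.448, -0.571, 0.513], [0.024, -0.801, -0.599, 0.627], [0.0, 0.0, 0.0, 1.0]] ['fovy', 'cx', 'cy', 'pose']
top 55.993367236863776 316.70147253262127 207.13971036840755 [[-0.028, -0.98, 0.197, 0.387], [-1.0, 0.025, -0.016, -0.001], [0.01, -0.197, -0.98, 1.026], [0.0, 0.0, 0.0, 1.0]] ['fovy', 'cx', 'cy', 'pose']
{'t': 0.1, 'q': array([-9.70892556e-01,  3.59316552e-01,  1.11922821e-02, -2.74582699e-04,
       -1.22408733e+00, -2.88091565e-01]), 'qd': array([-0.00115941, -0.00181185,  0.00342097,  0.00045564,  0.00102914,
       -0.00074794]), 'joint_efforts': array([-1.93516949e-03, -5.84163380e+01,  2.93749005e+01,  7.01547503e+00,
        1.02031013e-02, -7.03499995e-05]), 'eef_pos': array([ 0.2069323 , -0.64210346,  0.24773983]), 'ee_rot': array([ 3.14016236e+00, -1.54640190e-04, -2.82987382e+00]), 'force': array([-0.25926563, -0.23823126,  0.48914169]), 'moment': array([ 0.00869594,  0.00193077, -0.03686876]), 'gripper_force': 0.0, 'width': 0.0874943522637702}
```

View pics/top0.png

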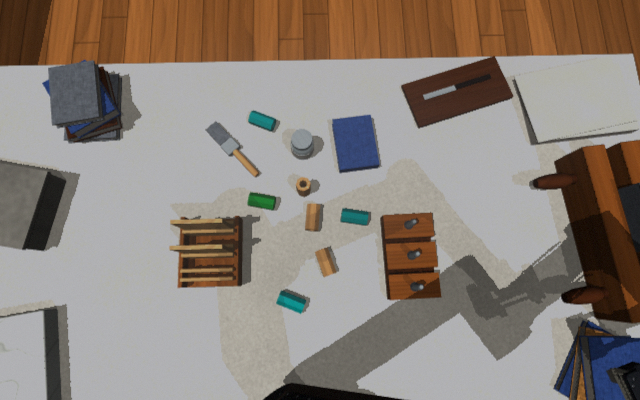

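View pics/scene0.png

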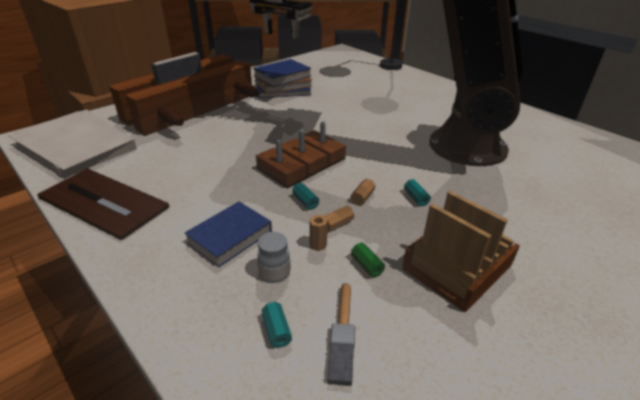

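Top view: wooden sleeves are at (303,186) standing, (313,217) lying and (326,262) lying. The turquoise and green look-alikes are at (262,121), (262,201), (355,216) and (292,300). The stand is at (411,255), and the rack, with two boards, is at (210,252). I'll check this in an enlarged crop.

```bash
cat > h.py <<'E'
from station import arm
import numpy as np, cv2
from scipy.spatial.transform import Rotation as Ro
def K(m): return 200/np.tan(np.radians(m["fovy"]/2))
def ray(m,u,v):
    f=K(m);P=np.array(m["pose"]);d=P[:3,:3]@np.array([(u-m["cx"])/f,(v-m["cy"])/f,1.]);return P[:3,3],d
def onz(m,u,v,z):
    o,d=ray(m,u,v);return o+d*(z-o[2])/d[2]
def proj(m,p):
    P=np.array(m["pose"]);c=P[:3,:3].T@(np.array(p)-P[:3,3]);f=K(m);return np.array([m["cx"]+f*c[0]/c[2],m["cy"]+f*c[1]/c[2]])
def blobs(im,lo,hi,amin=80):
    h=cv2.cvtColor(im,cv2.COLOR_BGR2HSV);k=cv2.inRange(h,np.array(lo),np.array(hi))
    cs,_=cv2.findContours(k,cv2.RETR_EXTERNAL,cv2.CHAIN_APPROX_NONE)
    return [c for c in cs if cv2.contourArea(c)>amin]
def move(pos,rpy):
    """shares of tool-frame move from the present state to world pose"""
    s=arm.get_state();R0=Ro.from_euler('xyz',s["ee_rot"]);R1=Ro.from_euler('xyz',rpy)
    t=R0.inv().apply(np.array(pos)-s["eef_pos"])/0.1;r=(R0.inv()*R1).as_rotvec()/(np.pi/2)
    return r.round(3),t.round(3)
E
python3 - <<'E'
from h import *
im=cv2.imread("pics/top0.png");m=arm.camera_model("top")
h=cv2.cvtColor(im,cv2.COLOR_BGR2HSV)
for p in [(313,217),(326,262),(308,180),(195,222),(395,255),(411,223),(212,256)]: print(p,h[p[1],p[0]])
for c in blobs(im,(8,70,90),(22,200,255),60):
    r=cv2.minAreaRect(c);print(np.round(r[0],1),np.round(r[1],1),round(r[2]),onz(m,*r[0],0.018).round(3))
cr=im[160:310,160:450];cv2.imwrite("pics/c1.png",cv2.resize(cr,None,fx=2.75,fy=2.75,interpolation=cv2.INTER_CUBIC))
E
```

```text
(313, 217) [ 15 133 150]
(326, 262) [ 15 141 177]
(308, 180) [ 16  97 176]
(195, 222) [ 19 114 166]
(395, 255) [ 12 181 117]
(411, 223) [98 14 73]
(212, 256) [ 17 126 125]
[581. 382.] [ 8. 34.] 0 [ 0.124 -0.669  0.018]
[414.  285.8] [25.1 49.7] 86 [ 0.372 -0.267  0.018]
[207.5 268. ] [36.7 59.9] 89 [0.434 0.276 0.018]
[325.2 261.6] [27.  13.8] 70 [ 0.442 -0.035  0.018]
[411.4 254.9] [25.7 50.3] 87 [ 0.453 -0.266  0.018]
[201. 239.] [22. 62.] 90 [0.511 0.295 0.018]
[216.5 234.3] [14. 42.] 86 [0.522 0.254 0.018]
[196.  219.9] [ 6.7 52.1] 88 [0.563 0.311 0.018]
[408.5 225.1] [23.8 50.2] 87 [ 0.534 -0.264  0.018]
[312.2 216.7] [13.4 27.2] 5 [ 0.564 -0.004  0.018]
[303. 184.] [14. 14.] 90 [0.656 0.019 0.018]
[245.2 162.3] [33.4  6.8] 47 [0.723 0.179 0.018]
[605.1 188. ] [91.5 21.8] 74 [ 0.624 -0.821  0.018]
[630.  161.5] [43. 18.] 90 [ 0.699 -0.906  0.018]
[338.5  40.5] [ 81. 601.] 90 [ 1.099 -0.096  0.018]
```

View pics/c1.png

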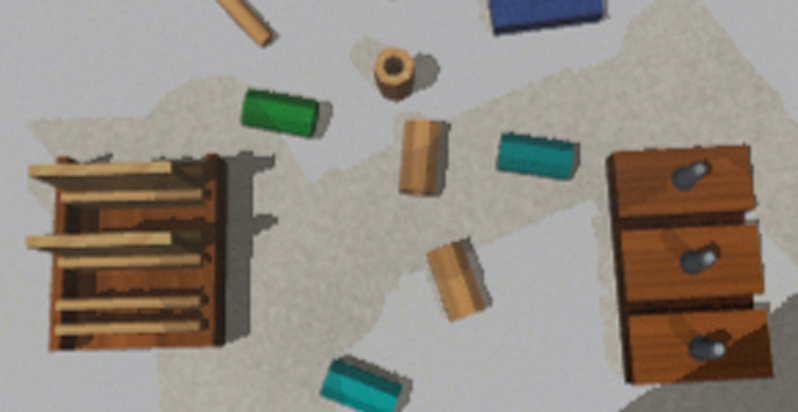

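Confirmed: three tan wooden sleeves at (303,186), (313,217) and (326,262). The green and turquoise ones are decoys. Next I'll align the tool with the world axes and view the stand with the wrist camera.

Emit:
arm_command(
  series=[0,0,0.199,0,0,-0.5,1,0,0,0.199,0,0,-0.5,1,0,0,0.199,0,0,-0.5,1],
)

```text
t: 0.48
eef_pos: [0.207, -0.6422, 0.2984]
ee_rot: [3.141, 0.0, 3.142]
force: [-0.3, 0.1, -0.5]
width: 0.0876
gripper_force: 0.0
```

Emit:
arm_command(
  series=[0,0,0,-0.6,0.93,0,1,0,0,0,-0.6,0.93,0,1],
)

```text
t: 0.72
eef_pos: [0.2672, -0.5478, 0.2969]
ee_rot: [3.139, -0.001, -3.14]
force: [1.2, -0.6, -0.2]
width: 0.0877
gripper_force: 0.0
```

Emit:
arm_command(
  series=[0,0,0,-0.6,0.93,0,1,0,0,0,-0.6,0.93,0,1],
)

```text
t: 0.98
eef_pos: [0.3276, -0.4543, 0.2975]
ee_rot: [3.14, -0.001, -3.139]
force: [1.3, 0.3, 0.9]
width: 0.0875
gripper_force: 0.0
```

Emit:
arm_command(
  series=[0,0,0,-0.6,0.93,0,1,0,0,0,-0.6,0.93,0,1],
)

```text
t: 1.23
eef_pos: [0.3877, -0.3614, 0.2977]
ee_rot: [3.141, -0.001, -3.138]
force: [1.3, -0.3, -0.6]
width: 0.0878
gripper_force: 0.0
```

Emit:
arm_command(
  series=[0,0,0,-0.6,0.93,0,1,0,0,0,-0.6,0.93,0,1,0,0,0,-0.6,0.93,0,1,0,0,0,-0.6,0.93,0,1],
)

```text
t: 1.72
eef_pos: [0.447, -0.2704, 0.2979]
ee_rot: [3.141, -0.001, -3.14]
force: [0.1, 0.1, 0.3]
width: 0.0874
gripper_force: 0.0
```

```bash
python3 - <<'E'
from h import *
s=arm.get_state();print(s["t"],s["eef_pos"].round(4),s["ee_rot"].round(4),s["q"].round(2))
m=arm.camera_model("wrist");im=arm.grab_frame("wrist");cv2.imwrite("pics/w1.png",im)
np.save("w1.npy",np.array(m["pose"]));print(m["fovy"],m["cx"],m["cy"],np.array(m["pose"]).round(3))
for p in [(0.372,-.267,.045),(.453,-.267,.045),(.534,-.265,.045)]:print(proj(m,p).round())
E
```

```text
1.725 [ 0.447  -0.2704  0.2979] [ 3.1412e+00 -1.4000e-03 -3.1396e+00] [-0.17  0.08 -0.24 -0.   -1.25 -1.4 ]
60.99517962403417 319.4145622002538 192.82910382330843 [[-0.001  0.954  0.299  0.365]
 [ 1.     0.001 -0.    -0.271]
 [-0.001  0.299 -0.954  0.435]
 [ 0.     0.     0.     1.   ]]
[323.  93.]
[323. 165.]
[324. 229.]
```

View pics/w1.png

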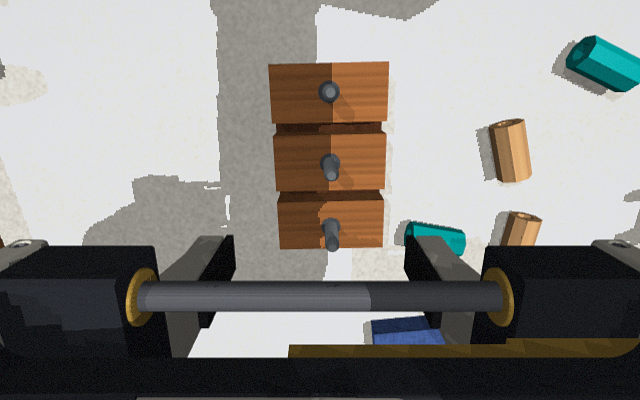

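```bash
python3 - <<'E'
from h import *
im=cv2.imread("pics/w1.png");m=arm.camera_model("wrist")
m["pose"]=np.load("w1.npy")
for c in blobs(im[:250],(5,100,40),(20,255,255),500):
    r=cv2.minAreaRect(c);q=cv2.approxPolyDP(c,6,True)[:,0];print(r[0],"area",cv2.contourArea(c),[ (p.tolist(),onz(m,*p,.045).round(4)[:2].tolist()) for p in q])
hs=cv2.cvtColor(im,cv2.COLOR_BGR2HSV)
k=((hs[...,1]<70)&(hs[...,2]<190)).astype(np.uint8);k[:,:290]=0;k[:,375:]=0;k[:70]=0;k[250:]=0
cs,_=cv2.findContours(k*255,cv2.RETR_EXTERNAL,cv2.CHAIN_APPROX_NONE)
for c in cs:
    if cv2.contourArea(c)>60: print(cv2.boundingRect(c),cv2.contourArea(c))
cv2.imwrite("pics/w1c.png",cv2.resize(im[50:260,250:400],None,fx=2.8,fy=2.8,interpolation=cv2.INTER_CUBIC))
E
```

```text
(520.7432250976562, 231.52296447753906) area 1000.5 [([511, 212], [0.5116, -0.0364]), ([500, 245], [0.5561, -0.0427]), ([533, 245], [0.556, -0.0011]), ([541, 220], [0.5221, 0.0024])]
(510.4730224609375, 150.83782958984375) area 2031.0 [([520, 119], [0.4, -0.0452]), ([489, 127], [0.4089, -0.0788]), ([502, 181], [0.4723, -0.0538]), ([531, 173], [0.4625, -0.0211])]
(330.18792724609375, 155.29666137695312) area 19680.5 [([388, 62], [0.3402, -0.1974]), ([268, 65], [0.3433, -0.3263]), ([280, 248], [0.5607, -0.3207]), ([324, 248], [0.5606, -0.265]), ([320, 225], [0.5291, -0.2701]), ([327, 217], [0.5185, -0.2615]), ([340, 223], [0.5264, -0.2454]), ([339, 247], [0.5592, -0.246]), ([382, 246], [0.5577, -0.1917]), ([380, 122], [0.4035, -0.2026])]
(290, 218, 50, 32) 429.5
(320, 154, 20, 27) 389.5
(318, 81, 22, 22) 346.0
```

View pics/w1c.png

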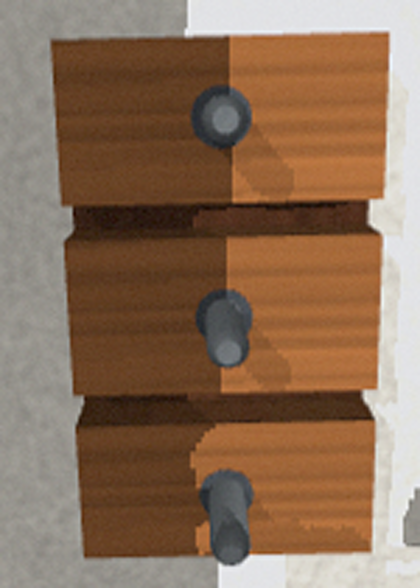

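```bash
python3 - <<'E'
from h import *
m=arm.camera_model("wrist");m["pose"]=np.load("w1.npy")
for p in [(330.7,91.8),(331.8,175.4),(332.6,243)]: print(onz(m,*p,.105).round(4))
t=arm.camera_model("top")
for p in [(414.5,221.1),(417,252.4),(420.7,286.9)]: print(onz(t,*p,.105).round(4))
# lying sleeves from wrist: corners at z~.03
for q in ([(520,119),(489,127),(502,181),(531,173)],):
    print([onz(m,*p,.03).round(4)[:2].tolist() for p in q])
im=cv2.imread("pics/top0.png")
for c in blobs(im,(8,70,90),(22,200,255),60):
    r=cv2.minAreaRect(c)
    if 280<r[0][0]<340 and r[0][1]>150: print(onz(t,*r[0],.025).round(4),[onz(t,*p,.025).round(3)[:2].tolist() for p in cv2.boxPoints(r)])
E
```

```text
[ 0.37   -0.2604  0.105 ]
[ 0.4502 -0.2585  0.105 ]
[ 0.5246 -0.2567  0.105 ]
[ 0.5309 -0.2574  0.105 ]
[ 0.4534 -0.2574  0.105 ]
[ 0.3707 -0.2597  0.105 ]
[[0.4013, -0.0365], [0.4106, -0.0714], [0.4764, -0.0454], [0.4662, -0.0115]]
[ 0.4416 -0.0349  0.025 ] [[0.47, -0.006], [0.481, -0.041], [0.414, -0.063], [0.403, -0.029]]
[ 0.5627 -0.0038  0.025 ] [[0.528, 0.018], [0.602, 0.01], [0.598, -0.026], [0.524, -0.017]]
[0.6544 0.0192 0.025 ] [[0.675, 0.038], [0.674, -0.001], [0.634, 0.0], [0.635, 0.039]]
```

Posts from the wrist view: post0 (.370,-.261), post1 (.4505,-.259), post2 (.531,-.257), stand yaw about 0.025. Next I'll view the sleeves from further out.

Emit:
arm_command(
  series=[0,0,0,-0.84,0.93,0,1,0,0,0,-0.84,0.93,0,1,0,0,0,-0.84,0.93,0,1],
)

```text
t: 2.15
eef_pos: [0.533, -0.1765, 0.2976]
ee_rot: [3.141, -0.001, -3.14]
force: [-0.3, 0.6, 0.5]
width: 0.0877
gripper_force: 0.0
```

Emit:
arm_command(
  series=[0,0,0,-0.84,0.93,0,1,0,0,0,-0.84,0.93,0,1,0,0,0,-0.84,0.93,0,1],
)

```text
t: 2.52
eef_pos: [0.617, -0.0837, 0.297]
ee_rot: [-3.141, -0.002, -3.141]
force: [-0.9, -0.8, -0.4]
width: 0.0875
gripper_force: 0.0
```

Emit:
arm_command(
  series=[0,0,0,-0.84,0.93,0,1,0,0,0,-0.84,0.93,0,1,0,0,0,-0.84,0.93,0,1,0,0,0,-0.84,0.93,0,1],
)

```text
t: 3.02
eef_pos: [0.6991, 0.0065, 0.2979]
ee_rot: [-3.141, -0.001, 3.14]
force: [-0.0, -0.4, 0.6]
width: 0.0875
gripper_force: 0.0
```

```bash
python3 - <<'E'
from h import *
s=arm.get_state();print(s["t"],s["eef_pos"].round(4),s["ee_rot"].round(4),s["q"].round(2))
m=arm.camera_model("wrist");im=arm.grab_frame("wrist");cv2.imwrite("pics/w2.png",im);np.save("w2.npy",np.array(m["pose"]))
for c in blobs(im,(5,70,60),(22,255,255),500):
    r=cv2.minAreaRect(c);print(np.round(r[0]),cv2.boundingRect(c),[onz(m,*p,.025).round(4)[:2].tolist() for p in cv2.boxPoints(r)],onz(m,*r[0],.07).round(4))
E
```

```text
3.025 [0.6991 0.0065 0.2979] [-3.1411e+00 -1.4000e-03  3.1400e+00] [ 0.29  0.38  0.15  0.   -1.35 -1.86]
[464. 347.] (288, 338, 352, 19) [[0.9678, -0.0407], [0.9685, 0.471], [1.0008, 0.48], [1.0002, -0.0417]] [0.9439 0.1942 0.07  ]
[499. 297.] (484, 269, 30, 57) [[0.8555, 0.228], [0.8518, 0.2644], [0.9443, 0.2872], [0.9485, 0.2487]] [0.8677 0.2293 0.07  ]
[138. 296.] (125, 268, 31, 58) [[0.9391, -0.2823], [0.8468, -0.2469], [0.8555, -0.2166], [0.9489, -0.2504]] [ 0.8656 -0.2206  0.07  ]
[455. 173.] (428, 142, 54, 62) [[0.6901, 0.1342], [0.6778, 0.1484], [0.7514, 0.2147], [0.7651, 0.2004]] [0.7088 0.1553 0.07  ]
[331. 111.] (313, 93, 37, 38) [[0.6353, -0.0076], [0.6182, 0.0281], [0.6545, 0.0476], [0.6725, 0.0112]] [0.6418 0.0184 0.07  ]
[568.  18.] (498, 0, 142, 38) [[0.5294, 0.1978], [0.5298, 0.3488], [0.5662, 0.359], [0.5657, 0.2034]] [0.5552 0.2475 0.07  ]
[310.  33.] (292, 0, 38, 70) [[0.596, -0.0265], [0.5262, -0.0183], [0.529, 0.0172], [0.599, 0.0111]] [ 0.5677 -0.0028  0.07  ]
[65. 16.] (0, 0, 131, 33) [[0.5278, -0.337], [0.5282, -0.1972], [0.5596, -0.2025], [0.5592, -0.3459]] [ 0.5516 -0.2401  0.07  ]
```

View pics/w2.png

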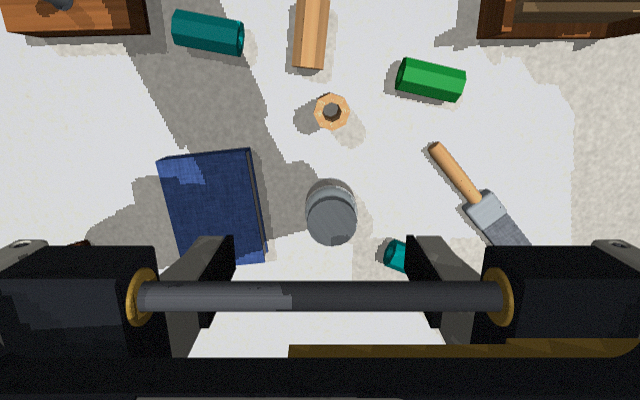

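C stands at (.642,.018), seen at pixel (331,111). The jar at (331,212) is clear of it. Grasping C from above.

Emit:
arm_command(
  series=[0,0,0,0.57,0.12,0.5,1,0,0,0,0.57,0.12,0.5,1,0,0,0,0.57,0.12,0.9,1],
)

```text
t: 3.45
eef_pos: [0.6424, 0.0187, 0.2117]
ee_rot: [3.14, 0.006, 3.14]
force: [0.6, 0.5, 0.0]
width: 0.0878
gripper_force: 0.0
```

Emit:
arm_command(
  series=[0,0,0,0,0,0.9,1,0,0,0,0,0,0.9,1],
)

```text
t: 3.7
eef_pos: [0.64, 0.018, 0.1162]
ee_rot: [-3.141, -0.003, 3.139]
force: [-0.5, 0.2, 0.2]
width: 0.0875
gripper_force: 0.0
```

Emit:
arm_command(
  series=[0,0,0,0,0,0.63,1,0,0,0,0,0,0.63,1,0,0,0,0,0,0.63,0,0,0,0,0,0,0.63,0,0,0,0,0,0,0.63,0,0,0,0,0,0,0.63,0,0,0,0,0,0,0.63,0],
  force=25,
)

```text
t: 4.58
eef_pos: [0.6427, 0.0203, 0.056]
ee_rot: [3.141, 0.0, 3.141]
force: [-0.7, 0.2, -0.5]
width: 0.0431
gripper_force: 0.0
```

Emit:
arm_command(
  series=[0,0,0,0,0,0,0,0,0,0,0,0,0,0,0,0,0,0,0,0,0,0,0,0,0,0,-0.8,0,0,0,0,0,0,-0.8,0],
)

```text
t: 5.2
eef_pos: [0.6445, 0.0205, 0.1392]
ee_rot: [3.141, 0.005, 3.141]
force: [0.4, 0.1, 0.2]
width: 0.038
gripper_force: 25.0
```

Emit:
arm_command(
  series=[0,0,0,0,0,-0.8,0,0,0,0,0,0,-0.8,0,0,0,0,0,0,-0.8,0],
)

```text
t: 5.58
eef_pos: [0.643, 0.0204, 0.2167]
ee_rot: [3.14, 0.002, 3.141]
force: [0.3, 0.6, -0.9]
width: 0.0381
gripper_force: 25.0
```

Emit:
arm_command(
  series=[0,0,0,0.38,-0.92,0,0,0,0,0,0.38,-0.92,0,0,0,0,0,0.38,-0.92,0,0],
)

```text
t: 5.95
eef_pos: [0.6024, -0.0738, 0.2135]
ee_rot: [-3.141, -0.003, 3.138]
force: [1.0, 0.8, -0.7]
width: 0.0376
gripper_force: 25.0
```

Emit:
arm_command(
  series=[0,0,0,0.38,-0.92,0,0,0,0,0,0.38,-0.92,0,0,0,0,0,0.38,-0.92,0,0],
)

```text
t: 6.32
eef_pos: [0.5649, -0.1652, 0.2138]
ee_rot: [3.141, -0.003, 3.138]
force: [-0.5, -0.1, 0.5]
width: 0.0378
gripper_force: 25.0
```

```bash
python3 - <<'E'
from h import *
s=arm.get_state();print(s["t"],s["eef_pos"].round(4),s["ee_rot"].round(4),s["width"],s["gripper_force"])
im=arm.grab_frame("scene");cv2.imwrite("pics/s1.png",im)
im=arm.grab_frame("wrist");a=cv2.imread("pics/s1.png")[60:260,200:420]
cv2.imwrite("pics/s1c.png",np.hstack([cv2.resize(a,(330,300)),cv2.resize(im,(470,300))]))
E
```

```text
6.325 [ 0.5649 -0.1652  0.2138] [ 3.1413e+00 -2.7000e-03  3.1382e+00] 0.037835528841199784 24.98766280710697
```

View pics/s1c.png

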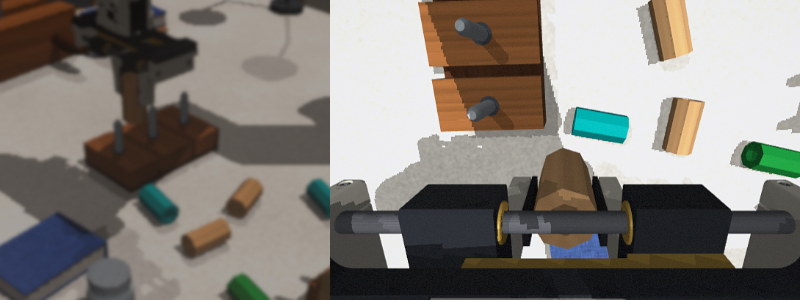

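Emit:
arm_command(
  series=[0,0,0,0.34,-0.92,0,0,0,0,0,0.34,-0.92,0,0,0,0,0,0.34,-0.92,0,0,0,0,0,0.34,-0.92,0,0,0,0,0,0.34,-0.92,0,0],
)

```text
t: 7.05
eef_pos: [0.5329, -0.2546, 0.2153]
ee_rot: [3.141, -0.0, -3.141]
force: [0.4, -0.1, 0.2]
width: 0.0379
gripper_force: 25.0
```

```bash
python3 - <<'E'
from h import *
s=arm.get_state();print(s["t"],s["eef_pos"].round(4),s["ee_rot"].round(4),s["width"],s["force"].round(2))
im=arm.grab_frame("scene");cv2.imwrite("pics/s2.png",im)
m=arm.camera_model("wrist");im=arm.grab_frame("wrist");np.save("w3.npy",m["pose"]);cv2.imwrite("pics/w3.png",im)
E
```

```text
7.05 [ 0.5329 -0.2546  0.2153] [ 3.1414e+00 -2.0000e-04 -3.1409e+00] 0.03793698893700331 [ 0.37 -0.13  0.2 ]
```

View pics/w3.png

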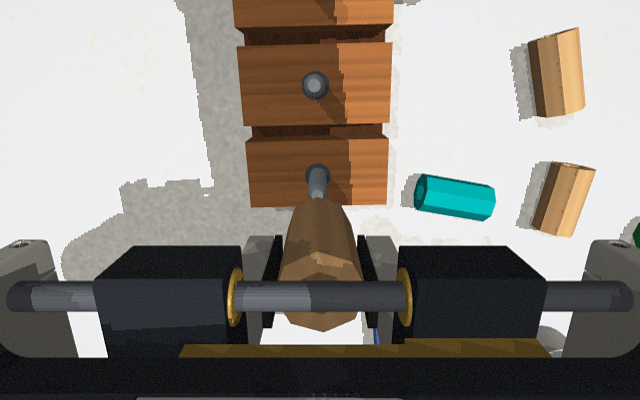

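```bash
python3 - <<'E'
from h import *
m=arm.camera_model("wrist");im=cv2.imread("pics/w3.png")
print(onz(m,313.5,85.5,.105))
for c in blobs(im[:245],(5,70,60),(22,255,255),500):
    r=cv2.minAreaRect(c);print(np.round(r[0]),[onz(m,*p,.025).round(4)[:2].tolist() for p in cv2.boxPoints(r)],onz(m,*r[0],.025).round(4))
E
```

```text
[ 0.45060485 -0.25924516  0.105     ]
[563. 198.] [[0.5911, -0.0361], [0.516, -0.0269], [0.5301, 0.0175], [0.6072, 0.0112]] [ 0.5598 -0.0086  0.025 ]
[317. 138.] [[0.4075, -0.329], [0.4039, -0.1918], [0.6093, -0.1722], [0.6146, -0.3378]] [ 0.4991 -0.2578  0.025 ]
[557.  73.] [[0.407, -0.0735], [0.4018, -0.029], [0.4742, -0.0025], [0.4801, -0.0501]] [ 0.4395 -0.0391  0.025 ]
[312.  14.] [[0.3806, -0.3301], [0.3807, -0.1922], [0.4017, -0.1908], [0.4017, -0.3317]] [ 0.3911 -0.2612  0.025 ]
```

Emit:
arm_command(
  series=[0,0,0,0.015,-0.024,0,0,0,0,0,0.015,-0.024,0.4,0,0,0,0,0.015,-0.024,0.6,0,0,0,0,0.015,-0.024,0.7,0,0,0,0,0.015,-0.024,0.8,0,0,0,0,0.015,-0.024,0.8,0],
)

```text
t: 7.9
eef_pos: [0.5307, -0.258, 0.1353]
ee_rot: [3.141, -0.001, 3.141]
force: [-1.0, 1.7, -2.3]
width: 0.0379
gripper_force: 25.0
```

Emit:
arm_command(
  series=[0,0,0,0,0,0.1,0,0,0,0,0,0,0.2,0,0,0,0,0,0,0.3,0,0,0,0,0,0,0.34,0,0,0,0,0,0,0.34,0,0,0,0,0,0,0.34,0],
)

```text
t: 8.65
eef_pos: [0.5306, -0.2581, 0.1012]
ee_rot: [3.141, -0.001, 3.141]
force: [-1.6, 2.6, -2.7]
width: 0.038
gripper_force: 25.0
```

Sleeve C is home. I'll open, lift and head for B, opening only to 53 mm because a turquoise decoy lies close by.

Emit:
arm_command(
  series=[0,0,0,0,0,0,0.8,0,0,0,0,0,0,0.8,0,0,0,0,0,0,0.8,0,0,0,0,0,-0.2,0.8,0,0,0,0,0,-0.6,0.8,0,0,0,0,0,-1,0.6,0,0,0,0,0,-1,0.6],
)

```text
t: 9.52
eef_pos: [0.5329, -0.2588, 0.2056]
ee_rot: [-3.14, 0.007, 3.141]
force: [-0.3, 0.6, -0.4]
width: 0.056
gripper_force: 0.0
```

Emit:
arm_command(
  series=[0,0,0,-0.06,0.84,0,0.6,0,0,0,-0.06,0.84,0,0.6],
)

```text
t: 9.78
eef_pos: [0.5367, -0.1724, 0.2013]
ee_rot: [3.141, 0.0, 3.141]
force: [0.8, -0.3, 0.2]
width: 0.0528
gripper_force: 0.0
```

Emit:
arm_command(
  series=[0,0,0,-0.06,0.84,0,0.6,0,0,0,-0.06,0.84,0,0.6],
)

```text
t: 10.02
eef_pos: [0.5429, -0.0878, 0.2012]
ee_rot: [3.141, 0.0, -3.141]
force: [0.9, -0.2, 0.0]
width: 0.0527
gripper_force: 0.0
```

Emit:
arm_command(
  series=[0,0,0.057,-0.06,0.84,0.6,0.6,0,0,0.057,-0.06,0.84,0.6,0.6,0,0,0.057,-0.06,0.84,0.6,0.6,0,0,0.057,-0.06,0.84,0.6,0.6],
)

```text
t: 10.52
eef_pos: [0.5491, -0.0062, 0.1415]
ee_rot: [-3.141, -0.0, 3.052]
force: [0.9, -0.3, 1.0]
width: 0.0526
gripper_force: 0.0
```

```bash
python3 - <<'E'
from h import *
s=arm.get_state();print(s["t"],s["eef_pos"].round(4),s["ee_rot"].round(4),s["width"],s["force"].round(2),s["q"].round(2))
t=arm.camera_model("top");im=arm.grab_frame("top")
m=arm.camera_model("wrist");w=arm.grab_frame("wrist")
cv2.imwrite("pics/c4.png",np.hstack([cv2.resize(im[160:310,280:450],(400,353)),cv2.resize(w,(400,353))]))
E
```

```text
10.525 [ 0.5491 -0.0062  0.1415] [-3.1413e+00 -1.0000e-04  3.0520e+00] 0.05262740575515662 [ 0.88 -0.3   1.05] [ 0.35  0.25 -0.41  0.   -0.91 -2.01]
```

View pics/c4.png

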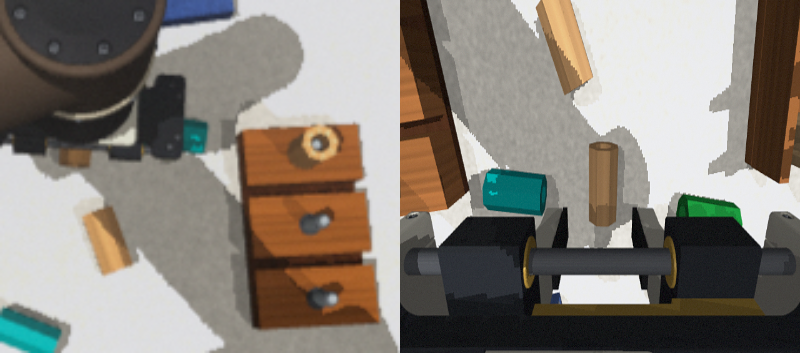

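B is centred and aligned in the wrist view, pixel about (603,183) of the right half. C sits on post 2. Descending and gripping.

Emit:
arm_command(
  series=[0,0,0,0,0,0.4,0.6,0,0,0,0,0,0.8,0.6,0,0,0,0,0,0.8,0.6],
)

```text
t: 11.0
eef_pos: [0.5473, -0.0075, 0.0598]
ee_rot: [-3.14, -0.004, 3.05]
force: [0.0, 0.4, 0.3]
width: 0.0522
gripper_force: 0.0
```

Emit:
arm_command(
  series=[0,0,0,0,0,0.2,0.6,0,0,0,0,0,0.35,0.6,0,0,0,0,0,0.35,0.6,0,0,0,0,0,0.35,0,0,0,0,0,0,0.35,0,0,0,0,0,0,0.35,0,0,0,0,0,0,0.35,0],
  force=30,
)

```text
t: 11.88
eef_pos: [0.5497, -0.0058, 0.0274]
ee_rot: [3.141, 0.001, 3.052]
force: [-1.1, 1.3, 5.9]
width: 0.0357
gripper_force: 30.0
```

Emit:
arm_command(
  series=[0,0,0,0,0,0,0,0,0,0,0,0,-0.4,0,0,0,0,0,0,-0.9,0,0,0,0,0,0,-0.9,0],
)

```text
t: 12.38
eef_pos: [0.5514, -0.0055, 0.1206]
ee_rot: [3.139, 0.007, 3.052]
force: [0.2, -1.0, -0.2]
width: 0.0356
gripper_force: 30.0
```

Emit:
arm_command(
  series=[0,0,0,0,0,-0.9,0,0,0,0,0,0,-0.9,0,0,0,0,0,0,-0.9,0],
)

```text
t: 12.75
eef_pos: [0.5499, -0.0058, 0.2084]
ee_rot: [3.14, 0.004, 3.051]
force: [0.3, -1.1, -0.5]
width: 0.0361
gripper_force: 30.0
```

Emit:
arm_command(
  series=[0,0,-0.54,0,0,-0.5,0,0,0,-0.54,0,0,-0.5,0,0,0,-0.54,0,0,-0.5,0,0,0,-0.54,0,0,-0.5,0,0,0,-0.54,0,0,-0.5,0,0,0,-0.54,0,0,-0.5,0],
)

```text
t: 13.5
eef_pos: [0.5483, -0.0062, 0.2548]
ee_rot: [3.14, -0.002, -2.385]
force: [0.9, 0.3, -1.1]
width: 0.0359
gripper_force: 30.0
```

Emit:
arm_command(
  series=[0,0,-0.533,0,0,0,0,0,0,-0.533,0,0,0,0,0,0,-0.533,0,0,0,0,0,0,-0.533,0,0,0,0,0,0,-0.533,0,0,0,0,0,0,-0.533,0,0,0,0],
)

```text
t: 14.25
eef_pos: [0.5487, -0.0062, 0.2556]
ee_rot: [3.14, -0.0, -1.549]
force: [-0.5, 0.4, -1.0]
width: 0.036
gripper_force: 30.0
```

Emit:
arm_command(
  series=[0,0.5,0,0,0,0,0,0,0.5,0,0,0,0,0,0,0.5,0,0,0,0,0,0,0.5,0,0,0,0,0,0,0.5,0,0,0,0,0,0,0.5,0,0,0,0,0],
)

```text
t: 15.0
eef_pos: [0.5489, -0.0058, 0.2556]
ee_rot: [3.141, -0.785, -1.547]
force: [0.6, -0.1, -1.0]
width: 0.0359
gripper_force: 30.0
```

```bash
python3 - <<'E'
from h import *
s=arm.get_state();print(s["t"],s["eef_pos"].round(4),s["ee_rot"].round(4),s["width"],s["q"].round(2))
print(Ro.from_euler('xyz',s["ee_rot"]).as_matrix().round(3))
E
```

```text
15.0 [ 0.5489 -0.0058  0.2556] [ 3.1409 -0.7847 -1.5469] 0.03594402556109569 [ 0.69  0.3  -0.52  0.6  -1.35 -0.99]
[[ 0.017 -1.     0.016]
 [-0.707 -0.023 -0.706]
 [ 0.707  0.001 -0.708]]
```

Emit:
arm_command(
  series=[0,0.5,0,0,0,0,0,0,0.5,0,0,0,0,0,0,0.5,0,0,0,0,0,0,0.5,0,0,0,0,0,0,0.5,0,0,0,0,0,0,0.5,0,0,0,0,0],
)

```text
t: 15.75
eef_pos: [0.5491, -0.0068, 0.2564]
ee_rot: [-3.012, -1.567, -1.678]
force: [-0.5, 0.7, -0.1]
width: 0.0356
gripper_force: 30.0
```

```bash
python3 - <<'E'
from h import *
s=arm.get_state();print(s["t"],s["eef_pos"].round(4),s["ee_rot"].round(4),s["width"],s["q"].round(2))
print(Ro.from_euler('xyz',s["ee_rot"]).as_matrix().round(3))
E
```

```text
15.75 [ 0.5491 -0.0068  0.2564] [-3.0118 -1.5666 -1.6784] 0.03559928194932537 [ 0.77  0.67 -0.64  0.83 -1.74 -1.38]
[[-0.    -1.     0.022]
 [-0.004 -0.022 -1.   ]
 [ 1.    -0.001 -0.004]]
```

Emit:
arm_command(
  series=[0,0,0,0,0.33,0.81,0,0,0,0,0,0.33,0.81,0,0,0,0,0,0.33,0.81,0],
)

```text
t: 16.12
eef_pos: [0.5169, -0.0901, 0.2583]
ee_rot: [-2.595, -1.564, -2.097]
force: [-0.2, 0.2, 0.1]
width: 0.0356
gripper_force: 30.0
```

Emit:
arm_command(
  series=[0,0,0,0,0.33,0.81,0,0,0,0,0,0.33,0.81,0,0,0,0,0,0.33,0.81,0],
)

```text
t: 16.5
eef_pos: [0.4863, -0.171, 0.2578]
ee_rot: [-2.409, -1.566, -2.282]
force: [-0.8, 1.1, 0.3]
width: 0.0357
gripper_force: 30.0
```

Emit:
arm_command(
  series=[0,0,0,-0.5,0.33,0.81,0,0,0,0,-0.5,0.33,0.81,0,0,0,0,-0.5,0.33,0.81,0,0,0,0,-0.5,0.33,0.81,0,0,0,0,-0.5,0.33,0.81,0],
)

```text
t: 17.12
eef_pos: [0.4856, -0.2391, 0.2079]
ee_rot: [-2.085, -1.568, -2.636]
force: [-0.3, -1.1, -0.3]
width: 0.0354
gripper_force: 30.0
```

```bash
python3 - <<'E'
from h import *
s=arm.get_state();print(s["t"],s["eef_pos"].round(4),s["ee_rot"].round(4),s["width"],s["q"].round(2))
print(Ro.from_euler('xyz',s["ee_rot"]).as_matrix().round(3))
t=arm.grab_frame("top");w=arm.grab_frame("scene")
cv2.imwrite("pics/c5.png",np.hstack([cv2.resize(t[180:330,330:500],(400,353)),cv2.resize(w[60:260,180:407],(400,353))]))
E
```

```text
17.125 [ 0.4856 -0.2391  0.2079] [-2.0851 -1.5683 -2.636 ] 0.03536720719175977 [ 0.38  0.63 -1.01  1.18 -1.54 -1.64]
[[-0.002 -1.    -0.009]
 [-0.001  0.009 -1.   ]
 [ 1.    -0.002 -0.001]]
```

View pics/c5.png

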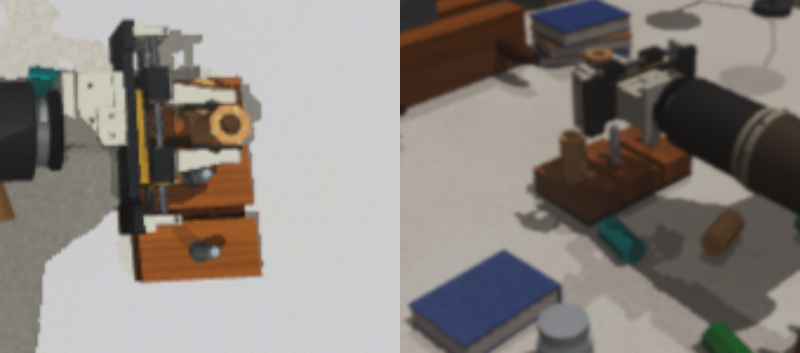

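Joint 3 is at its limit when approaching from this side. I'll go back to tool-down and approach from the -Y side instead, with the tool pointing +Y.

Emit:
arm_command(
  series=[0,0,0,0.5,-0.8,-0.5,0,0,0,0,0.5,-0.8,-0.5,0,0,0,0,0.5,-0.8,-0.5,0],
)

```text
t: 17.6
eef_pos: [0.5678, -0.1887, 0.2585]
ee_rot: [-1.984, -1.566, -2.736]
force: [-0.7, 0.8, -0.5]
width: 0.0355
gripper_force: 30.0
```

Emit:
arm_command(
  series=[0,-0.5,0,0,0,0,0,0,-0.5,0,0,0,0,0,0,-0.5,0,0,0,0,0,0,-0.5,0,0,0,0,0,0,-0.5,0,0,0,0,0,0,-0.5,0,0,0,0,0],
)

```text
t: 18.35
eef_pos: [0.5644, -0.1914, 0.2572]
ee_rot: [3.141, -0.787, -1.582]
force: [-0.3, 0.2, -0.9]
width: 0.0358
gripper_force: 30.0
```

Emit:
arm_command(
  series=[0,-0.5,0,0,0,0,0,0,-0.5,0,0,0,0,0,0,-0.5,0,0,0,0,0,0,-0.5,0,0,0,0,0,0,-0.5,0,0,0,0,0,0,-0.5,0,0,0,0,0],
)

```text
t: 19.1
eef_pos: [0.5641, -0.1918, 0.2547]
ee_rot: [3.135, -0.001, -1.583]
force: [0.5, -0.1, -0.2]
width: 0.0359
gripper_force: 30.0
```

```bash
python3 - <<'E'
from h import *
s=arm.get_state();print(s["t"],s["eef_pos"].round(4),s["ee_rot"].round(4),s["width"],s["q"].round(2))
E
```

```text
19.1 [ 0.5641 -0.1918  0.2547] [ 3.1355e+00 -1.1000e-03 -1.5834e+00] 0.03589571385385056 [ 0.    0.23 -0.16  0.   -1.19 -0.01]
```

Emit:
arm_command(
  series=[0,0,0,1,0,0,0,0,0,0,1,0,0,0],
)

```text
t: 19.35
eef_pos: [0.5633, -0.2916, 0.255]
ee_rot: [3.136, -0.001, -1.58]
force: [0.5, -0.1, -0.9]
width: 0.0357
gripper_force: 30.0
```

Emit:
arm_command(
  series=[0,0,0,1,0.6,0,0,0,0,0,1,0.6,0,0,0,0,0,1,0.6,0,0],
)

```text
t: 19.73
eef_pos: [0.5004, -0.3919, 0.2549]
ee_rot: [3.135, -0.0, -1.584]
force: [0.3, 0.8, -0.8]
width: 0.0356
gripper_force: 30.0
```

Emit:
arm_command(
  series=[0,0,0.66,0,0,0,0,0,0,0.66,0,0,0,0,0,0,0.66,0,0,0,0,0,0,0.66,0,0,0,0,0,0,0.66,0,0,0,0,0,0,0.66,0,0,0,0,0,0,0.66,0,0,0,0],
)

```text
t: 20.6
eef_pos: [0.5032, -0.3889, 0.2557]
ee_rot: [3.139, -0.003, -2.615]
force: [-0.1, 0.3, -1.0]
width: 0.036
gripper_force: 30.0
```

Emit:
arm_command(
  series=[0,0,0.66,0,0,0,0,0,0,0.66,0,0,0,0,0,0,0.66,0,0,0,0,0,0,0.66,0,0,0,0,0,0,0.66,0,0,0,0,0,0,0.66,0,0,0,0,0,0,0.66,0,0,0,0],
)

```text
t: 21.48
eef_pos: [0.5032, -0.3896, 0.2564]
ee_rot: [-3.141, -0.002, 2.632]
force: [0.1, 1.1, -0.4]
width: 0.0356
gripper_force: 30.0
```

Emit:
arm_command(
  series=[0,0,0.66,0,0,0,0,0,0,0.66,0,0,0,0,0,0,0.66,0,0,0,0,0,0,0.66,0,0,0,0,0,0,0.66,0,0,0,0,0,0,0.66,0,0,0,0,0,0,0.66,0,0,0,0],
)

```text
t: 22.35
eef_pos: [0.5032, -0.39, 0.2568]
ee_rot: [-3.141, -0.0, 1.596]
force: [0.5, 0.9, -0.2]
width: 0.0354
gripper_force: 30.0
```

Emit:
arm_command(
  series=[0,0.5,0,0,0,0,0,0,0.5,0,0,0,0,0,0,0.5,0,0,0,0,0,0,0.5,0,0,0,0,0,0,0.5,0,0,0,0,0,0,0.5,0,0,0,0,0],
)

```text
t: 23.1
eef_pos: [0.5031, -0.3909, 0.2558]
ee_rot: [-3.141, -0.785, 1.593]
force: [0.1, 1.0, -0.9]
width: 0.0359
gripper_force: 30.0
```

```bash
python3 - <<'E'
from h import *
s=arm.get_state();print(s["t"],s["eef_pos"].round(4),s["ee_rot"].round(4),s["width"],s["q"].round(2))
print(Ro.from_euler('xyz',s["ee_rot"]).as_matrix().round(3))
E
```

```text
23.1 [ 0.5031 -0.3909  0.2558] [-3.1415 -0.7851  1.5926] 0.03588276621414655 [-0.71  0.64  0.5  -0.6  -1.95 -2.49]
[[-0.015  1.    -0.015]
 [ 0.707  0.022  0.707]
 [ 0.707 -0.    -0.707]]
```

Emit:
arm_command(
  series=[0,0,0,0.6,-0.5,0.6,0,0,0,0,0.6,-0.5,0.6,0,0,0.5,0,0.6,-0.5,0.6,0,0,0.5,0,0.6,-0.5,0.6,0,0,0.5,0,0.6,-0.5,0.6,0,0,0.5,0,0.6,-0.5,0.6,0,0,0.5,0,0.6,-0.5,0.6,0,0,0.5,0,0.6,-0.5,0.6,0],
)

```text
t: 24.1
eef_pos: [0.4518, -0.3059, 0.2576]
ee_rot: [3.016, -1.566, 1.718]
force: [0.0, 0.1, 0.0]
width: 0.0355
gripper_force: 30.0
```

```bash
python3 - <<'E'
from h import *
s=arm.get_state();print(s["t"],s["eef_pos"].round(4),s["ee_rot"].round(4),s["width"],s["q"].round(2))
print(Ro.from_euler('xyz',s["ee_rot"]).as_matrix().round(3))
E
```

```text
24.1 [ 0.4518 -0.3059  0.2576] [ 3.0162 -1.5659  1.7184] 0.03551531152537029 [-0.86  0.83  0.42 -1.11 -2.35 -2.53]
[[-0.001  1.    -0.022]
 [ 0.005  0.022  1.   ]
 [ 1.     0.001 -0.005]]
```

Emit:
arm_command(
  series=[0,0,0,-0.4,-0.013,0.375,0,0,0,0,-0.8,-0.013,0.375,0,0,0,0,-0.8,-0.013,0.375,0,0,0,0,-0.8,-0.013,0.375,0],
)

```text
t: 24.6
eef_pos: [0.45, -0.2695, 0.1796]
ee_rot: [2.577, -1.565, 2.158]
force: [0.8, 0.2, -0.2]
width: 0.0358
gripper_force: 30.0
```

```bash
python3 - <<'E'
from h import *
s=arm.get_state();print(s["t"],s["eef_pos"].round(4),s["ee_rot"].round(4),s["width"],s["q"].round(2))
print(Ro.from_euler('xyz',s["ee_rot"]).as_matrix().round(3))
t=arm.grab_frame("top");w=arm.grab_frame("scene")
cv2.imwrite("pics/c6.png",np.hstack([cv2.resize(t[200:310,360:485],(400,352),interpolation=cv2.INTER_CUBIC),cv2.resize(w[90:210,230:366],(400,352),interpolation=cv2.INTER_CUBIC)]))
E
```

```text
24.6 [ 0.45   -0.2695  0.1796] [ 2.5768 -1.5649  2.1582] 0.035778814736100624 [-0.81  0.9   0.32 -1.02 -2.23 -2.36]
[[-0.003  1.    -0.023]
 [ 0.005  0.023  1.   ]
 [ 1.     0.003 -0.005]]
```

View pics/c6.png

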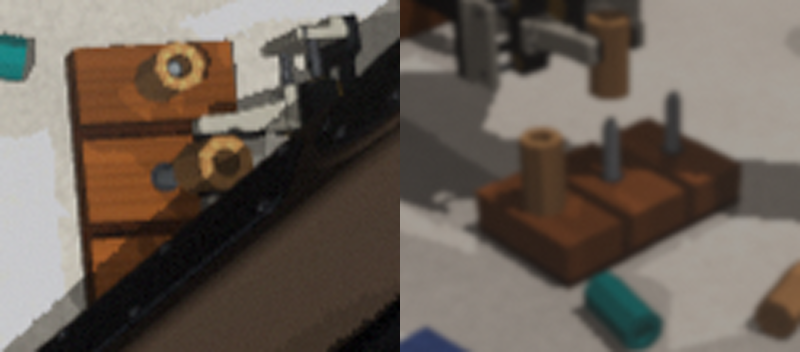

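```bash
python3 - <<'E'
from h import *
t=arm.camera_model("top")
for z in(.195,.203,.21):print(onz(t,360+222.5/3.2,200+159/3.2,z).round(4))
print(onz(t,360+180.5/3.2,200+67/3.2,.115).round(4))
s=arm.camera_model("scene");a=230;f=400/136;g=352/120
for u,v in [(608,20)]: print(onz(s,230+(u-400)/f,90+v/g,.203).round(4))
for u,v in [(611,121),(673,95)]: print("tips",onz(s,230+(u-400)/f,90+v/g,.105).round(4))
E
```

```text
[ 0.4521 -0.2606  0.195 ]
[ 0.4515 -0.2581  0.203 ]
[ 0.451  -0.2559  0.21  ]
[ 0.5296 -0.2594  0.115 ]
[ 0.4546 -0.251   0.203 ]
tips [ 0.452  -0.2519  0.105 ]
tips [ 0.3734 -0.2535  0.105 ]
```

Emit:
arm_command(
  series=[0,0,0,-0.2,0,0,0,0,0,0,-0.3,0,0,0,0,0,0,-0.4,0,0,0,0,0,0,-0.5,0,0,0,0,0,0,-0.6,0,0,0,0,0,0,-0.6,0,0,0],
)

```text
t: 25.45
eef_pos: [0.4494, -0.2688, 0.116]
ee_rot: [-0.862, -1.569, -0.688]
force: [0.1, 1.5, -2.1]
width: 0.0356
gripper_force: 30.0
```

Emit:
arm_command(
  series=[0,0,0,-0.1,0,0,0,0,0,0,-0.18,0,0,0,0,0,0,-0.21,0,0,0,0,0,0,-0.21,0,0,0],
)

```text
t: 25.95
eef_pos: [0.4495, -0.2688, 0.0957]
ee_rot: [-1.299, -1.57, -0.251]
force: [1.1, 5.1, -2.9]
width: 0.0355
gripper_force: 30.0
```

Emit:
arm_command(
  series=[0,0,0,-0.03,0,0,0,0,0,0,-0.03,0,0,0],
)

```text
t: 26.2
eef_pos: [0.4496, -0.2689, 0.0933]
ee_rot: [1.267, -1.57, -2.817]
force: [3.4, 4.4, -0.9]
width: 0.0364
gripper_force: 30.0
```

Emit:
arm_command(
  series=[0,0,0,-0.02,0,0,0,0,0,0,-0.02,0,0,0],
)

```text
t: 26.45
eef_pos: [0.4496, -0.2689, 0.0928]
ee_rot: [0.925, -1.568, -2.474]
force: [4.0, 3.7, 7.7]
width: 0.0357
gripper_force: 30.0
```

Emit:
arm_command(
  series=[0,0,0,-0.02,0,0,0,0,0,0,-0.02,0,0,0],
)

```text
t: 26.7
eef_pos: [0.4495, -0.2689, 0.0927]
ee_rot: [0.901, -1.566, -2.449]
force: [5.8, 2.6, 18.4]
width: 0.0359
gripper_force: 29.9
```

Contact at 18 N, so sleeve B is home. Releasing, backing away, and returning to tool-down.

Emit:
arm_command(
  series=[0,0,0,0,0,0,0.6,0,0,0,0,0,0,0.6,0,0,0,0,0,0,0.6,0,0,0,0,0,-0.3,0.6,0,0,0,0,0,-1,0.6,0,0,0,0,0,-1,0.6],
)

```text
t: 27.45
eef_pos: [0.4502, -0.3726, 0.0884]
ee_rot: [-3.137, -1.569, 1.585]
force: [0.1, 1.1, -0.7]
width: 0.0528
gripper_force: 0.0
```

Emit:
arm_command(
  series=[0,0,0,1,0,0,0.6,0,0,0,1,0,0,0.6,0,-0.5,0,1,0,0,0.6,0,-0.5,0,1,0,0,0.6,0,-0.5,0,1,0,0,0.6,0,-0.5,0,1,0,0,0.6,0,-0.5,0,1,0,0,0.6],
)

```text
t: 28.32
eef_pos: [0.4522, -0.3682, 0.1925]
ee_rot: [3.136, -0.778, 1.599]
force: [0.4, 1.1, 0.2]
width: 0.0526
gripper_force: 0.0
```

Emit:
arm_command(
  series=[0,-0.5,0,0,0,0,0.6,0,-0.5,0,0,0,0,0.6,0,-0.5,0,0,0,0,0.6,0,-0.5,0,0,0,0,0.6,0,-0.5,0,0,0,0,0.6,0,-0.5,0,0,0,0,0.6],
)

```text
t: 29.08
eef_pos: [0.4508, -0.3677, 0.1886]
ee_rot: [-3.14, -0.002, 1.593]
force: [-0.4, 0.2, -0.3]
width: 0.0523
gripper_force: 0.0
```

Emit:
arm_command(
  series=[0,0,-0.61,0,0,0,0.6,0,0,-0.61,0,0,0,0.6,0,0,-0.61,0,0,0,0.6,0,0,-0.61,0,0,0,0.6,0,0,-0.61,0,0,0,0.6,0,0,-0.61,0,0,0,0.6],
)

```text
t: 29.82
eef_pos: [0.4511, -0.3697, 0.1883]
ee_rot: [3.141, -0.002, 2.548]
force: [0.4, -0.3, -0.3]
width: 0.0525
gripper_force: 0.0
```

Emit:
arm_command(
  series=[0,0,-0.61,0,0,0,0.6,0,0,-0.61,0,0,0,0.6,0,0,-0.61,0,0,0,0.6,0,0,-0.61,0,0,0,0.6,0,0,-0.61,0,0,0,0.6,0,0,-0.61,0,0,0,0.6],
)

```text
t: 30.58
eef_pos: [0.4513, -0.3694, 0.1887]
ee_rot: [3.14, -0.0, -2.779]
force: [-0.2, 0.3, -0.3]
width: 0.0525
gripper_force: 0.0
```

```bash
python3 - <<'E'
from h import *
s=arm.get_state();print(s["t"],s["eef_pos"].round(4),s["ee_rot"].round(4),s["width"],s["q"].round(2))
t=arm.camera_model("top");im=arm.grab_frame("top");cv2.imwrite("pics/t7.png",im)
for c in blobs(im,(8,60,90),(22,220,255),60):
    r=cv2.minAreaRect(c)
    if 280<r[0][0]<350 and r[0][1]>150: print(onz(t,*r[0],.025).round(4),np.round(r[0]),[onz(t,*p,.025).round(3)[:2].tolist() for p in cv2.boxPoints(r)])
print(move((.49,-.045,.26),(np.pi,0,-2.77)))
E
```

```text
30.575 [ 0.4513 -0.3694  0.1887] [ 3.1402e+00 -3.0000e-04 -2.7792e+00] 0.052463657990210154 [-0.35  0.26 -0.28 -0.   -1.04 -0.86]
[ 0.4415 -0.0349  0.025 ] [325. 262.] [[0.47, -0.006], [0.481, -0.041], [0.414, -0.063], [0.403, -0.029]]
(array([ 0.001, -0.   , -0.006]), array([-1.51 ,  2.898, -0.709]))
```

Emit:
arm_command(
  series=[0,0,0,-0.5,0.966,-0.24,0.6,0,0,0,-0.5,0.966,-0.24,0.6,0,0,0,-0.5,0.966,-0.24,0.6],
)

```text
t: 31.0
eef_pos: [0.4643, -0.2589, 0.2144]
ee_rot: [-3.141, 0.002, -2.777]
force: [0.2, -0.3, 0.7]
width: 0.0528
gripper_force: 0.0
```

Emit:
arm_command(
  series=[0,0,0,-0.5,0.966,-0.24,0.6,0,0,0,-0.5,0.966,-0.24,0.6,0,0,0,-0.5,0.966,-0.24,0.6],
)

```text
t: 31.38
eef_pos: [0.4764, -0.1512, 0.2381]
ee_rot: [-3.142, 0.002, -2.776]
force: [1.0, -0.9, -1.0]
width: 0.0528
gripper_force: 0.0
```

Emit:
arm_command(
  series=[0,0,0,-0.5,0.966,-0.24,0.6,0,0,0,-0.5,0.966,-0.24,0.6,0,0,0,-0.5,0.966,-0.24,0.6,0,0,0,-0.5,0.966,-0.24,0.6],
)

```text
t: 31.88
eef_pos: [0.4874, -0.0455, 0.2607]
ee_rot: [3.141, -0.001, -2.777]
force: [-0.5, 0.4, 0.3]
width: 0.0525
gripper_force: 0.0
```

```bash
python3 - <<'E'
from h import *
s=arm.get_state();print(s["t"],s["eef_pos"].round(4),s["ee_rot"].round(4),s["width"],s["q"].round(2))
m=arm.camera_model("wrist");im=arm.grab_frame("wrist");t=arm.grab_frame("top")
for c in blobs(im[:260],(5,60,60),(22,255,255),500):
    r=cv2.minAreaRect(c);P=cv2.boxPoints(r);print(np.round(r[0]),np.round(r[1]),[onz(m,*p,.025).round(4)[:2].tolist() for p in P],onz(m,*r[0],.025).round(4))
cv2.imwrite("pics/c8.png",np.hstack([cv2.resize(im,(400,353)),cv2.resize(t[200:310,360:485],(400,353),interpolation=cv2.INTER_CUBIC)]))
print(move((.4287,-.0435,.1),(np.pi,0,-2.77)))
E
```

```text
31.875 [ 0.4874 -0.0455  0.2607] [ 3.1412e+00 -1.1000e-03 -2.7770e+00] 0.05250543185063495 [ 0.31  0.04 -0.36 -0.   -1.17 -1.52]
[588. 221.] [104. 101.] [[0.4949, 0.2145], [0.381, 0.2024], [0.3879, 0.3329], [0.5077, 0.3576]] [0.4403 0.275  0.025 ]
[525. 202.] [ 30. 114.] [[0.5094, 0.1721], [0.3816, 0.1749], [0.3865, 0.2116], [0.5167, 0.2123]] [0.4456 0.1926 0.025 ]
[344. 126.] [34. 68.] [[0.4815, -0.0424], [0.4121, -0.0637], [0.4016, -0.0292], [0.4705, -0.0058]] [ 0.4404 -0.0356  0.025 ]
[167.  14.] [29. 86.] [[0.4037, -0.2818], [0.3738, -0.2033], [0.3988, -0.1965], [0.4293, -0.2768]] [ 0.4012 -0.2396  0.025 ]
[121.  88.] [151. 170.] [[0.6006, -0.3426], [0.4217, -0.3433], [0.3863, -0.2031], [0.5628, -0.1807]] [ 0.4867 -0.2685  0.025 ]
(array([ 0.   , -0.001, -0.005]), array([0.536, 0.231, 1.607]))
```

View pics/c8.png

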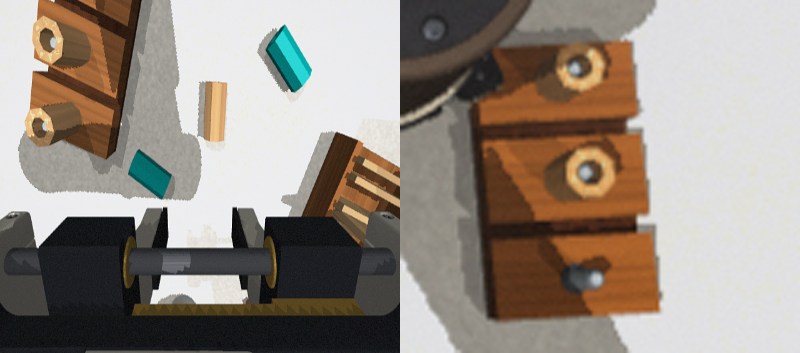

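Sleeves B and C are home on posts 1 and 2. A is at wrist pixel (344,126): centre (.441,-.035), axis 0.31 rad.

Emit:
arm_command(
  series=[0,0,0.032,0.513,0.265,0.4,0.7,0,0,0.032,0.513,0.265,0.8,0.7,0,0,0.032,0.513,0.265,0.8,0.7],
)

```text
t: 32.35
eef_pos: [0.4277, -0.0399, 0.1792]
ee_rot: [3.141, -0.006, -2.827]
force: [0.2, 0.2, 0.4]
width: 0.0614
gripper_force: 0.0
```

Emit:
arm_command(
  series=[0,0,0,0,0,0.8,0.7,0,0,0,0,0,0.8,0.7,0,0,0,0,0,0.8,0.7],
)

```text
t: 32.72
eef_pos: [0.431, -0.039, 0.1014]
ee_rot: [-3.141, -0.002, -2.826]
force: [-0.4, 0.4, 0.7]
width: 0.0612
gripper_force: 0.0
```

Emit:
arm_command(
  series=[0,0,0,0,0,0.4,0.7,0,0,0,0,0,0.735,0.7,0,0,0,0,0,0.735,0.7,0,0,0,0,0,0.735,0,0,0,0,0,0,0.735,0,0,0,0,0,0,0.735,0,0,0,0,0,0,0.735,0,0,0,0,0,0,0.735,0],
  force=30,
)

```text
t: 33.72
eef_pos: [0.4309, -0.0381, 0.0288]
ee_rot: [3.142, 0.002, -2.825]
force: [-2.1, 0.9, 9.7]
width: 0.0357
gripper_force: 30.0
```

```bash
python3 - <<'E'
from h import *
s=arm.get_state();print(s["t"],s["eef_pos"].round(4),s["ee_rot"].round(4),s["width"],s["gripper_force"],s["q"].round(2))
E
```

```text
33.725 [ 0.4309 -0.0381  0.0288] [ 3.1415e+00  1.9000e-03 -2.8246e+00] 0.03567412285661113 30.00097725307569 [ 0.37  0.25 -0.78  0.   -0.54 -1.63]
```

Emit:
arm_command(
  series=[0,0,0,0,0,-0.4,0,0,0,0,0,0,-1,0,0,0,0,0,0,-1,0],
)

```text
t: 34.1
eef_pos: [0.433, -0.0376, 0.1323]
ee_rot: [-3.141, 0.009, -2.824]
force: [-0.3, 0.1, -1.2]
width: 0.0355
gripper_force: 30.0
```

Emit:
arm_command(
  series=[0,0,0,0,0,-1,0,0,0,0,0,0,-1,0],
)

```text
t: 34.35
eef_pos: [0.4303, -0.0384, 0.2299]
ee_rot: [-3.142, 0.002, -2.825]
force: [-0.2, 0.2, -1.5]
width: 0.0359
gripper_force: 30.0
```

Emit:
arm_command(
  series=[0,0,0,0.2,-0.86,-0.3,0,0,0,0,0.2,-0.86,-0.3,0,0,0,0,0.2,-0.86,-0.3,0],
)

```text
t: 34.72
eef_pos: [0.4378, -0.1277, 0.2579]
ee_rot: [3.141, 0.0, -2.828]
force: [0.1, 0.1, -0.2]
width: 0.0358
gripper_force: 30.0
```

Emit:
arm_command(
  series=[0,0,0,0.2,-0.86,0,0,0,0,0,0.2,-0.86,0,0],
)

```text
t: 34.98
eef_pos: [0.4454, -0.2153, 0.2568]
ee_rot: [3.141, -0.001, -2.825]
force: [-0.2, -0.2, 0.1]
width: 0.0358
gripper_force: 30.0
```

Emit:
arm_command(
  series=[0,0,0,0.2,-0.86,0,0,0,0,0,0.2,-0.86,0,0],
)

```text
t: 35.22
eef_pos: [0.4532, -0.3038, 0.2564]
ee_rot: [3.14, -0.002, -2.826]
force: [-0.6, 0.4, -0.1]
width: 0.0358
gripper_force: 30.0
```

Emit:
arm_command(
  series=[0,0,0,0.2,-0.86,0,0,0,0,0,0.2,-0.86,0,0,0,0,0,0.2,-0.86,0,0],
)

```text
t: 35.6
eef_pos: [0.4608, -0.3909, 0.2558]
ee_rot: [3.139, -0.002, -2.827]
force: [0.2, 0.6, -1.6]
width: 0.0358
gripper_force: 30.0
```

Emit:
arm_command(
  series=[0,0,0.594,0,0,0,0,0,0,0.594,0,0,0,0,0,0,0.594,0,0,0,0,0,0,0.594,0,0,0,0,0,0,0.594,0,0,0,0,0,0,0.594,0,0,0,0],
)

```text
t: 36.35
eef_pos: [0.4613, -0.3888, 0.2573]
ee_rot: [3.141, -0.001, 2.527]
force: [0.4, 0.1, -0.8]
width: 0.0357
gripper_force: 30.0
```

Emit:
arm_command(
  series=[0,0,0.594,0,0,0,0,0,0,0.594,0,0,0,0,0,0,0.594,0,0,0,0,0,0,0.594,0,0,0,0,0,0,0.594,0,0,0,0,0,0,0.594,0,0,0,0],
)

```text
t: 37.1
eef_pos: [0.4612, -0.3895, 0.2575]
ee_rot: [-3.141, -0.001, 1.597]
force: [-1.0, 0.1, 0.2]
width: 0.0358
gripper_force: 30.0
```

Emit:
arm_command(
  series=[0,0.5,0,0,0,0,0,0,0.5,0,0,0,0,0,0,0.5,0,0,0,0,0,0,0.5,0,0,0,0,0,0,0.5,0,0,0,0,0,0,0.5,0,0,0,0,0],
)

```text
t: 37.85
eef_pos: [0.4612, -0.3906, 0.2565]
ee_rot: [3.14, -0.785, 1.595]
force: [-0.3, 0.9, 0.1]
width: 0.0354
gripper_force: 30.0
```

```bash
python3 - <<'E'
from h import *
s=arm.get_state();print(s["t"],s["eef_pos"].round(4),s["ee_rot"].round(4),s["width"],s["gripper_force"],s["q"].round(2))
print(Ro.from_euler('xyz',s["ee_rot"]).as_matrix().round(3))
E
```

```text
37.85 [ 0.4612 -0.3906  0.2565] [ 3.14   -0.7852  1.5949] 0.035382291992571764 29.99872541287914 [-0.74  0.6   0.42 -0.58 -1.93 -2.43]
[[-0.017  1.    -0.015]
 [ 0.707  0.023  0.707]
 [ 0.707  0.001 -0.707]]
```

Emit:
arm_command(
  series=[0,0,0,0.6,-0.88,0.6,0,0,0,0,0.6,-0.88,0.6,0,0,0.5,0,0.6,-0.88,0.6,0,0,0.5,0,0.6,-0.88,0.6,0,0,0.5,0,0.6,-0.88,0.6,0,0,0.5,0,0.6,-0.88,0.6,0,0,0.5,0,0.6,-0.88,0.6,0,0,0.5,0,0.6,-0.88,0.6,0],
)

```text
t: 38.85
eef_pos: [0.3718, -0.3067, 0.2581]
ee_rot: [2.945, -1.566, 1.79]
force: [1.2, -0.3, 0.5]
width: 0.0354
gripper_force: 30.0
```

```bash
python3 - <<'E'
from h import *
s=arm.get_state();print(s["t"],s["eef_pos"].round(4),s["ee_rot"].round(4),s["width"],s["q"].round(2))
print(Ro.from_euler('xyz',s["ee_rot"]).as_matrix().round(3))
E
```

```text
38.85 [ 0.3718 -0.3067  0.2581] [ 2.9448 -1.5657  1.7901] 0.035434653461940864 [-0.91  0.79  0.29 -0.99 -2.35 -2.39]
[[-0.001  1.    -0.022]
 [ 0.005  0.022  1.   ]
 [ 1.     0.001 -0.005]]
```

Emit:
arm_command(
  series=[0,0,0,-0.4,-0.013,0.353,0,0,0,0,-0.8,-0.013,0.353,0,0,0,0,-0.8,-0.013,0.353,0,0,0,0,-0.8,-0.013,0.353,0],
)

```text
t: 39.35
eef_pos: [0.3699, -0.2725, 0.1799]
ee_rot: [2.624, -1.565, 2.111]
force: [-0.4, -0.6, -0.7]
width: 0.036
gripper_force: 30.0
```

```bash
python3 - <<'E'
from h import *
s=arm.get_state();print(s["t"],s["eef_pos"].round(4),s["q"].round(2))
w=arm.grab_frame("scene");t=arm.grab_frame("top")
cv2.imwrite("pics/c9.png",np.hstack([cv2.resize(t[220:330,360:485],(400,352),interpolation=cv2.INTER_CUBIC),cv2.resize(w[70:190,250:386],(400,352),interpolation=cv2.INTER_CUBIC)]))
E
```

```text
39.35 [ 0.3699 -0.2725  0.1799] [-0.87  0.86  0.19 -0.91 -2.22 -2.23]
```

View pics/c9.png

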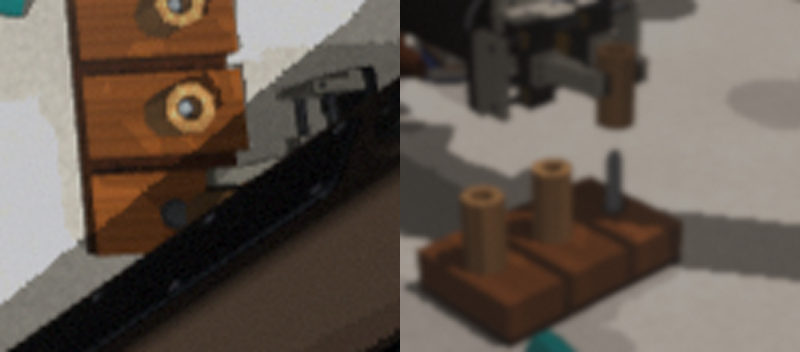

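```bash
python3 - <<'E'
from h import *
s=arm.camera_model("scene");f=400/136;g=352/120
for u,v in [(616,45)]: print(onz(s,250+(u-400)/f,70+v/g,.203).round(4))
print(onz(s,250+(615-400)/f,70+117/g,.133).round(4))
for u,v in [(614,152)]: print("tips",onz(s,250+(u-400)/f,70+v/g,.105).round(4))
E
```

```text
[ 0.3583 -0.2699  0.203 ]
[ 0.3592 -0.2683  0.133 ]
tips [ 0.3711 -0.2562  0.105 ]
```

Emit:
arm_command(
  series=[0,0,0,-0.15,0.006,0.011,0,0,0,0,-0.25,0.006,0.011,0,0,0,0,-0.3,0.006,0.011,0,0,0,0,-0.35,0.006,0.011,0,0,0,0,-0.38,0.006,0.011,0,0,0,0,-0.38,0.006,0.011,0],
)

```text
t: 40.2
eef_pos: [0.3699, -0.2709, 0.1395]
ee_rot: [-0.453, -1.57, -1.097]
force: [0.4, -0.3, -0.8]
width: 0.0359
gripper_force: 30.0
```

Emit:
arm_command(
  series=[0,0,0,-0.1,0,0,0,0,0,0,-0.2,0,0,0,0,0,0,-0.2,0,0,0],
)

```text
t: 40.58
eef_pos: [0.3699, -0.2706, 0.1186]
ee_rot: [-0.691, -1.569, -0.859]
force: [0.2, 0.4, 0.5]
width: 0.0354
gripper_force: 30.0
```

Emit:
arm_command(
  series=[0,0,0,-0.1,0,0,0,0,0,0,-0.2,0,0,0,0,0,0,-0.23,0,0,0,0,0,0,-0.23,0,0,0],
)

```text
t: 41.08
eef_pos: [0.3699, -0.2708, 0.0964]
ee_rot: [-0.591, -1.57, -0.958]
force: [-0.5, 0.1, -0.3]
width: 0.0358
gripper_force: 30.0
```

Emit:
arm_command(
  series=[0,0,0,-0.02,0,0,0,0,0,0,-0.02,0,0,0],
)

```text
t: 41.32
eef_pos: [0.37, -0.2709, 0.0948]
ee_rot: [0.962, -1.571, -2.511]
force: [-0.0, 0.4, -0.3]
width: 0.0356
gripper_force: 30.0
```

Emit:
arm_command(
  series=[0,0,0,-0.015,0,0,0,0,0,0,-0.015,0,0,0],
)

```text
t: 41.58
eef_pos: [0.37, -0.2708, 0.0932]
ee_rot: [-0.038, -1.571, -1.512]
force: [0.1, 0.7, 0.5]
width: 0.0358
gripper_force: 30.0
```

Emit:
arm_command(
  series=[0,0,0,-0.015,0,0,0,0,0,0,-0.015,0,0,0],
)

```text
t: 41.82
eef_pos: [0.3699, -0.2708, 0.0916]
ee_rot: [-0.455, -1.57, -1.094]
force: [-1.1, -0.6, -1.3]
width: 0.0353
gripper_force: 30.0
```

Emit:
arm_command(
  series=[0,0,0,-0.015,0,0,0,0,0,0,-0.015,0,0,0],
)

```text
t: 42.08
eef_pos: [0.3699, -0.2708, 0.0902]
ee_rot: [-0.092, -1.57, -1.457]
force: [-0.1, 2.1, 0.2]
width: 0.0359
gripper_force: 30.0
```

Still no contact, so I'll take one more small step, then release (the sleeve fits loosely and will drop the rest), retreat and check.

Emit:
arm_command(
  series=[0,0,0,-0.015,0,0,0,0,0,0,-0.015,0,0,0],
)

```text
t: 42.32
eef_pos: [0.3699, -0.2708, 0.0901]
ee_rot: [0.518, -1.568, -2.067]
force: [1.8, 0.2, 7.4]
width: 0.0357
gripper_force: 30.0
```

Emit:
arm_command(
  series=[0,0,0,0,0,0,0.65,0,0,0,0,0,0,0.65,0,0,0,0,0,0,0.65,0,0,0,0,0,0,0.65,0,0,0,0,0,-0.4,0.65,0,0,0,0,0,-1,0.65,0,0,0,0,0,-1,0.65],
)

```text
t: 43.2
eef_pos: [0.3713, -0.3743, 0.088]
ee_rot: [2.82, -1.568, 1.911]
force: [0.8, 0.7, -0.0]
width: 0.0571
gripper_force: 0.0
```

Emit:
arm_command(
  series=[0,0,0,1,0,0,0.65,0,0,0,1,0,0,0.65,0,-0.5,0,1,0,0,0.65,0,-0.5,0,1,0,0,0.65,0,-0.5,0,1,0,0,0.65,0,-0.5,0,1,0,0,0.65,0,-0.5,0,1,0,0,0.65],
)

```text
t: 44.08
eef_pos: [0.3727, -0.37, 0.1918]
ee_rot: [3.136, -0.778, 1.599]
force: [0.6, -0.4, 0.4]
width: 0.0569
gripper_force: 0.0
```

Emit:
arm_command(
  series=[0,-0.5,0,0,0,0,0.65,0,-0.5,0,0,0,0,0.65,0,-0.5,0,0,0,0,0.65,0,-0.5,0,0,0,0,0.65,0,-0.5,0,0,0,0,0.65,0,-0.5,0,0,0,0,0.65],
)

```text
t: 44.82
eef_pos: [0.3714, -0.3694, 0.1883]
ee_rot: [-3.14, -0.002, 1.594]
force: [0.8, -0.0, -0.8]
width: 0.057
gripper_force: 0.0
```

```bash
python3 - <<'E'
from h import *
s=arm.get_state();print(s["t"],s["eef_pos"].round(4),s["ee_rot"].round(3),s["q"].round(2))
w=arm.grab_frame("scene");t=arm.grab_frame("top");cv2.imwrite("pics/t10.png",t);cv2.imwrite("pics/s10.png",w)
cv2.imwrite("pics/c10.png",np.hstack([cv2.resize(t[210:320,160:285],(400,352),interpolation=cv2.INTER_CUBIC),cv2.resize(w[70:190,250:386],(400,352),interpolation=cv2.INTER_CUBIC)]))
E
```

```text
44.825 [ 0.3714 -0.3694  0.1883] [-3.140e+00 -2.000e-03  1.594e+00] [-0.41  0.16 -0.4  -0.   -1.01 -2.71]
```

View pics/c10.png

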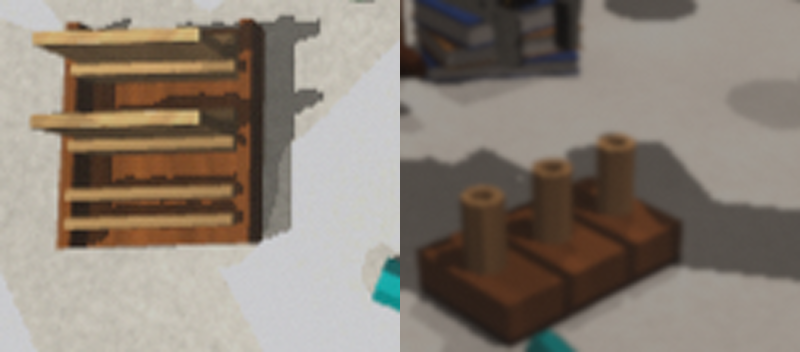

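Viewed: all three sleeves stand at equal height on the posts, and both boards are still in the far two slots. That uses up my picture views, so from here I work from numbers only. Next: rotate to yaw -π/2 and measure the boards from above the rack.

Emit:
arm_command(
  series=[0,0,-0.66,0,0,-0.6,0.65,0,0,-0.66,0,0,-0.6,0.65,0,0,-0.66,0,0,-0.6,0.65,0,0,-0.66,0,0,-0.6,0.65,0,0,-0.66,0,0,-0.6,0.65,0,0,-0.66,0,0,-0.6,0.65],
)

```text
t: 45.68
eef_pos: [0.372, -0.3717, 0.248]
ee_rot: [3.14, -0.002, 2.631]
force: [0.5, 1.2, -0.1]
width: 0.0568
gripper_force: 0.0
```

Emit:
arm_command(
  series=[0,0,-0.66,0,0,-0.5,0.65,0,0,-0.66,0,0,-0.5,0.65,0,0,-0.66,0,0,-0.5,0.65,0,0,-0.66,0,0,-0.5,0.65,0,0,-0.66,0,0,-0.5,0.65,0,0,-0.66,0,0,-0.5,0.65],
)

```text
t: 46.42
eef_pos: [0.372, -0.3717, 0.298]
ee_rot: [3.139, 0.0, -2.615]
force: [-0.2, 0.5, 1.3]
width: 0.0567
gripper_force: 0.0
```

Emit:
arm_command(
  series=[0,0,-0.66,0,0,0,0.65,0,0,-0.66,0,0,0,0.65,0,0,-0.66,0,0,0,0.65,0,0,-0.66,0,0,0,0.65,0,0,-0.66,0,0,0,0.65,0,0,-0.66,0,0,0,0.65,0,0,-0.66,0,0,0,0.65],
)

```text
t: 47.3
eef_pos: [0.3721, -0.3716, 0.298]
ee_rot: [3.14, 0.002, -1.583]
force: [-0.6, 0.1, -0.1]
width: 0.0569
gripper_force: 0.0
```

Emit:
arm_command(
  series=[0,0,0,-0.9,-0.2,0,0.5,0,0,0,-0.9,-0.2,0,0.5],
)

```text
t: 47.55
eef_pos: [0.393, -0.2801, 0.2984]
ee_rot: [3.141, 0.001, -1.585]
force: [0.4, 0.3, 0.1]
width: 0.0453
gripper_force: 0.0
```

Emit:
arm_command(
  series=[0,0,0,-0.9,-0.2,0,0.5,0,0,0,-0.9,-0.2,0,0.5],
)

```text
t: 47.8
eef_pos: [0.4143, -0.1896, 0.2987]
ee_rot: [3.141, 0.001, -1.584]
force: [-0.3, 0.8, -0.6]
width: 0.0439
gripper_force: 0.0
```

Emit:
arm_command(
  series=[0,0,0,-0.9,-0.2,0,0.5,0,0,0,-0.9,-0.2,0,0.5],
)

```text
t: 48.05
eef_pos: [0.4354, -0.0996, 0.2988]
ee_rot: [3.141, 0.001, -1.583]
force: [0.4, -0.4, -0.3]
width: 0.0441
gripper_force: 0.0
```

Emit:
arm_command(
  series=[0,0,0,-0.9,-0.2,0,0.5,0,0,0,-0.9,-0.2,0,0.5],
)

```text
t: 48.3
eef_pos: [0.4564, -0.0096, 0.2987]
ee_rot: [3.141, 0.001, -1.583]
force: [-0.1, -0.4, -0.5]
width: 0.0439
gripper_force: 0.0
```

Emit:
arm_command(
  series=[0,0,0,-0.9,-0.2,0,0.5,0,0,0,-0.9,-0.2,0,0.5],
)

```text
t: 48.55
eef_pos: [0.4774, 0.0803, 0.2985]
ee_rot: [3.141, 0.0, -1.583]
force: [0.8, -0.5, -0.3]
width: 0.0441
gripper_force: 0.0
```

Emit:
arm_command(
  series=[0,0,0,-0.9,-0.2,0,0.5,0,0,0,-0.9,-0.2,0,0.5],
)

```text
t: 48.8
eef_pos: [0.4983, 0.1702, 0.2982]
ee_rot: [3.14, 0.0, -1.583]
force: [0.5, -0.9, 0.0]
width: 0.0436
gripper_force: 0.0
```

Emit:
arm_command(
  series=[0,0,0,-0.9,-0.1,0,0.5,0,0,0,-0.9,-0.1,0,0.5],
)

```text
t: 49.05
eef_pos: [0.509, 0.2601, 0.2979]
ee_rot: [3.14, -0.0, -1.583]
force: [-0.2, -0.3, 0.8]
width: 0.0438
gripper_force: 0.0
```

Emit:
arm_command(
  series=[0,0,0,-0.9,-0.1,0,0.5,0,0,0,-0.9,-0.1,0,0.5,0,0,0,-0.9,-0.1,0,0.5,0,0,0,-0.9,-0.1,0,0.5],
)

```text
t: 49.55
eef_pos: [0.5195, 0.3469, 0.2984]
ee_rot: [3.141, -0.001, -1.583]
force: [-0.6, -0.4, -1.0]
width: 0.0438
gripper_force: 0.0
```

```bash
python3 - <<'E'
from h import *
s=arm.get_state();print(s["t"],s["eef_pos"].round(4),s["ee_rot"].round(3),s["q"].round(2),s["width"])
m=arm.camera_model("wrist");im=arm.grab_frame("wrist");cv2.imwrite("pics/w11.png",im);np.save("w11.npy",np.array(m["pose"]))
t=cv2.imread("pics/t10.png");tm=arm.camera_model("top")
for nm,I,M in(("top",t,tm),("wrist",im,m)):
    for vmin in(150,180):
        print(nm,vmin)
        for c in blobs(I,(10,50,vmin),(26,200,255),60):
            r=cv2.minAreaRect(c);P=cv2.boxPoints(r);w=onz(M,*r[0],.165)
            if .3<w[0]<.7 and .1<w[1]<.45: print(np.round(r[0],1),np.round(r[1],1),round(r[2],1),[onz(M,*p,.165).round(3)[:2].tolist() for p in P],w.round(4)[:2])
E
```

```text
49.55 [0.5195 0.3469 0.2984] [ 3.141e+00 -1.000e-03 -1.583e+00] [ 0.9   0.25 -0.03 -0.   -1.29 -0.91] 0.04381725392627517
top 150
[205.5 279. ] [ 3.  51.1] 88.8 [[0.406, 0.296], [0.406, 0.182], [0.399, 0.182], [0.4, 0.296]] [0.4026 0.2393]
[205.5 270. ] [ 3.  51.1] 88.8 [[0.426, 0.297], [0.426, 0.183], [0.419, 0.182], [0.42, 0.297]] [0.4226 0.2399]
[206.  254.6] [ 2.6 50.1] 88.5 [[0.46, 0.297], [0.46, 0.183], [0.454, 0.183], [0.454, 0.296]] [0.457  0.2398]
[195. 244.] [52. 10.] 0.0 [[0.472, 0.324], [0.495, 0.325], [0.492, 0.207], [0.469, 0.206]] [0.4818 0.2656]
[207.  230.8] [ 2.9 50.1] 88.5 [[0.515, 0.297], [0.515, 0.182], [0.508, 0.182], [0.508, 0.296]] [0.5115 0.2392]
[195.5 220. ] [51.  6.] 0.0 [[0.532, 0.325], [0.546, 0.325], [0.543, 0.208], [0.529, 0.208]] [0.5373 0.2664]
[244.6 162.4] [32.7  5.8] 47.0 [[0.699, 0.187], [0.709, 0.177], [0.648, 0.123], [0.639, 0.133]] [0.6737 0.1546]
top 180
[204.  246.5] [ 3. 34.] 90.0 [[0.48, 0.284], [0.478, 0.206], [0.471, 0.206], [0.473, 0.283]] [0.4756 0.2449]
[195.5 220.7] [ 3.1 51.1] 88.3 [[0.539, 0.325], [0.54, 0.208], [0.532, 0.207], [0.
[... 783 characters left out ...]
.67, 0.235]] [0.6568 0.216 ]
wrist 180
[299.5 150.5] [29. 11.] 90.0 [[0.539, 0.302], [0.53, 0.303], [0.531, 0.326], [0.54, 0.326]] [0.5348 0.314 ]
[350.5 137.5] [21.  7.] 90.0 [[0.497, 0.296], [0.491, 0.296], [0.491, 0.313], [0.497, 0.313]] [0.494  0.3042]
[408.1 130.5] [ 7.1 33.4] 3.0 [[0.451, 0.312], [0.452, 0.286], [0.446, 0.287], [0.446, 0.313]] [0.4487 0.2992]
[314.5 123. ] [50.  7.] 90.0 [[0.525, 0.274], [0.519, 0.274], [0.52, 0.312], [0.526, 0.312]] [0.5224 0.2925]
[433.2  79.9] [  8.  137.1] 5.0 [[0.436, 0.313], [0.435, 0.215], [0.429, 0.216], [0.429, 0.314]] [0.4322 0.2616]
[124.9  17.7] [16.1 59.4] 39.8 [[0.678, 0.228], [0.645, 0.199], [0.637, 0.205], [0.67, 0.235]] [0.6572 0.2164]
```

```bash
python3 - <<'E'
from h import *
tm=arm.camera_model("top");t=cv2.imread("pics/t10.png")
for vm,sel in((150,[(205.5,279),(205.5,270),(206,254.6),(207,230.8)]),(180,[(195.5,220.7)])):
    for c in blobs(t,(10,50,vm),(26,200,255),60):
        r=cv2.minAreaRect(c)
        for q in sel:
            if np.hypot(r[0][0]-q[0],r[0][1]-q[1])<2:
                z=.075 if vm==150 else .165
                W=np.array([onz(tm,*p,z)[:2] for p in c[:,0].astype(float)])
                k=np.polyfit(W[:,1],W[:,0],1);print(q,"slope dx/dy",k[0].round(4),"x at mid",np.polyval(k,.27).round(4),W[:,1].min().round(4),W[:,1].max().round(4))
# board 2 row profile along columns: brightest row near 247
h=cv2.cvtColor(t,cv2.COLOR_BGR2HSV)
for u in(176,186,196,206,216): print(u,[(v,int(h[v,u,2])) for v in range(216,226)],[(v,int(h[v,u,2])) for v in range(242,252)])
E
```

```text
(205.5, 279) slope dx/dy 0.0031 x at mid 0.4043 0.2014 0.3274
(205.5, 270) slope dx/dy 0.0022 x at mid 0.4266 0.2018 0.3283
(206, 254.6) slope dx/dy -0.0038 x at mid 0.4645 0.2025 0.3275
(207, 230.8) slope dx/dy 0.0107 x at mid 0.5245 0.2009 0.3275
(195.5, 220.7) slope dx/dy -0.0029 x at mid 0.5358 0.2076 0.3251
176 [(216, 204), (217, 203), (218, 202), (219, 204), (220, 205), (221, 202), (222, 203), (223, 172), (224, 79), (225, 92)] [(242, 195), (243, 196), (244, 183), (245, 170), (246, 190), (247, 186), (248, 187), (249, 158), (250, 71), (251, 134)]
186 [(216, 194), (217, 159), (218, 64), (219, 123), (220, 193), (221, 194), (222, 200), (223, 170), (224, 84), (225, 83)] [(242, 47), (243, 45), (244, 47), (245, 107), (246, 169), (247, 171), (248, 176), (249, 152), (250, 76), (251, 76)]
196 [(216, 166), (217, 102), (218, 115), (219, 167), (220, 204), (221, 204), (222, 194), (223, 151), (224, 92), (225, 90)] [(242, 116), (243, 101), (244, 100), (245, 171), (246, 204), (247, 203), (248, 195), (249, 149), (250, 78), (251, 76)]
206 [(216, 191), (217, 196), (218, 197), (219, 202), (220, 203), (221, 204), (222, 179), (223, 102), (224, 91), (225, 93)] [(242, 111), (243, 71), (244, 138), (245, 205), (246, 205), (247, 201), (248, 176), (249, 96), (250, 87), (251, 79)]
216 [(216, 189), (217, 159), (218, 147), (219, 203), (220, 204), (221, 203), (222, 170), (223, 85), (224, 94), (225, 89)] [(242, 69), (243, 68), (244, 130), (245, 202), (246, 204), (247, 202), (248, 172), (249, 74), (250, 79), (251, 77)]
```

Boards at (.536,.2664) and (.4755,.266), rack yaw about 0. Grasping board 1 first.

Emit:
arm_command(
  series=[0,0,-0.008,0.804,-0.165,0,0.5,0,0,-0.008,0.804,-0.165,0,0.5,0,0,-0.008,0.804,-0.165,0.4,0.5,0,0,-0.008,0.804,-0.165,0.7,0.5,0,0,-0.008,0.804,-0.165,0.7,0.5],
)

```text
t: 50.22
eef_pos: [0.5342, 0.2655, 0.2272]
ee_rot: [3.139, -0.002, -1.57]
force: [-0.5, 0.4, 0.7]
width: 0.0435
gripper_force: 0.0
```

Emit:
arm_command(
  series=[0,0,0,0,0,0.4,0.5,0,0,0,0,0,0.75,0.5,0,0,0,0,0,0.75,0.5,0,0,0,0,0,0.75,0,0,0,0,0,0,0.75,0,0,0,0,0,0,0.75,0,0,0,0,0,0,0.75,0,0,0,0,0,0,0.75,0],
  force=40,
)

```text
t: 51.22
eef_pos: [0.5353, 0.2673, 0.1545]
ee_rot: [-3.141, 0.001, -1.568]
force: [-1.4, 0.4, 5.1]
width: 0.0096
gripper_force: 40.0
```

Emit:
arm_command(
  series=[0,0,0,0,0,-0.2,0,0,0,0,0,0,-0.5,0,0,0,0,0,0,-0.9,0,0,0,0,0,0,-0.9,0],
)

```text
t: 51.72
eef_pos: [0.5364, 0.268, 0.247]
ee_rot: [-3.137, 0.004, -1.568]
force: [0.4, 0.3, -1.5]
width: 0.01
gripper_force: 40.0
```

Emit:
arm_command(
  series=[0,0,0,0,0,-0.7,0,0,0,0,0,0,-0.7,0,0,0,0,0,0,-0.7,0],
)

```text
t: 52.1
eef_pos: [0.5349, 0.2672, 0.3134]
ee_rot: [3.141, 0.001, -1.569]
force: [0.4, -0.8, -2.6]
width: 0.0098
gripper_force: 40.0
```

Emit:
arm_command(
  series=[0,0,0,0.8,0.07,0,0,0,0,0,0.8,0.07,0,0,0,0,0,0.8,0.07,0,0],
)

```text
t: 52.48
eef_pos: [0.5277, 0.1857, 0.3125]
ee_rot: [3.14, -0.001, -1.57]
force: [0.1, 0.8, -1.0]
width: 0.0099
gripper_force: 40.0
```

Emit:
arm_command(
  series=[0,0,0,0.8,0.07,0,0,0,0,0,0.8,0.07,0,0,0,0,0,0.8,0.07,0,0],
)

```text
t: 52.85
eef_pos: [0.5215, 0.1066, 0.3132]
ee_rot: [3.141, 0.0, -1.57]
force: [0.9, 0.5, -0.6]
width: 0.0098
gripper_force: 40.0
```

Emit:
arm_command(
  series=[0,0,0,0.8,0.07,0,0,0,0,0,0.8,0.07,0,0,0,0,0,0.8,0.07,0,0],
)

```text
t: 53.22
eef_pos: [0.5149, 0.0271, 0.3135]
ee_rot: [3.141, 0.0, -1.57]
force: [0.0, -0.4, -1.1]
width: 0.0096
gripper_force: 40.0
```

Emit:
arm_command(
  series=[0,0,0,0.8,0.07,0,0,0,0,0,0.8,0.07,0,0,0,0,0,0.8,0.07,0,0],
)

```text
t: 53.6
eef_pos: [0.5083, -0.0529, 0.3135]
ee_rot: [3.141, 0.0, -1.57]
force: [0.9, -0.1, -1.8]
width: 0.0102
gripper_force: 40.0
```

Emit:
arm_command(
  series=[0,0,0,0.8,0.07,0,0,0,0,0,0.8,0.07,0,0,0,0,0,0.8,0.07,0,0],
)

```text
t: 53.98
eef_pos: [0.5015, -0.1328, 0.3135]
ee_rot: [3.141, 0.0, -1.57]
force: [-0.4, -0.1, -1.6]
width: 0.0097
gripper_force: 40.0
```

Emit:
arm_command(
  series=[0,0,-0.016,0.8,0.07,0,0,0,0,-0.016,0.8,0.07,0,0,0,0,-0.016,0.8,0.07,0,0,0,0,-0.016,0.8,0.07,0,0,0,0,-0.016,0.8,0.07,0,0],
)

```text
t: 54.6
eef_pos: [0.4945, -0.2119, 0.3138]
ee_rot: [-3.141, 0.0, -1.542]
force: [0.2, 0.1, -0.8]
width: 0.0095
gripper_force: 40.0
```

```bash
python3 - <<'E'
from h import *
s=arm.get_state();print(s["t"],s["eef_pos"].round(4),s["ee_rot"].round(4),s["q"].round(2),s["width"])
print(move((.4906,-.2569,.3),(np.pi,0,-np.pi/2+.025)))
E
```

```text
54.6 [ 0.4945 -0.2119  0.3138] [-3.1413e+00  4.0000e-04 -1.5422e+00] [-0.04  0.09 -0.18 -0.   -1.29  0.07] 0.009474012241508041
(array([-0.   ,  0.   ,  0.002]), array([0.448, 0.052, 0.138]))
```

Emit:
arm_command(
  series=[0,0,0.002,0.448,0.052,0,0,0,0,0.002,0.448,0.052,0,0,0,0,0.002,0.448,0.052,0.3,0,0,0,0.002,0.448,0.052,0.6,0,0,0,0.002,0.448,0.052,0.6,0],
)

```text
t: 55.22
eef_pos: [0.4891, -0.2568, 0.2518]
ee_rot: [3.137, 0.002, -1.546]
force: [-0.7, -0.0, -0.9]
width: 0.0097
gripper_force: 40.0
```

Emit:
arm_command(
  series=[0,0,0,0,0,0.3,0,0,0,0,0,0,0.55,0,0,0,0,0,0,0.58,0,0,0,0,0,0,0.58,0,0,0,0,0,0,0.58,0],
)

```text
t: 55.85
eef_pos: [0.4911, -0.258, 0.1973]
ee_rot: [-3.139, -0.0, -1.546]
force: [-0.0, -1.3, -1.2]
width: 0.0095
gripper_force: 40.0
```

```bash
python3 - <<'E'
from h import *
s=arm.get_state();print(s["t"],s["eef_pos"].round(4),s["ee_rot"].round(4),s["width"])
t=arm.grab_frame("top");cv2.imwrite("pics/t12.png",t);w=arm.grab_frame("scene");cv2.imwrite("pics/s12.png",w)
print(move((.4906,-.2569,.15),(np.pi,0,-np.pi/2+.025)))
E
```

```text
55.85 [ 0.4911 -0.258   0.1973] [-3.1393e+00 -5.0000e-04 -1.5462e+00] 0.009467566932951055
(array([-0.001, -0.   , -0.   ]), array([-0.011,  0.003,  0.468]))
```

Emit:
arm_command(
  series=[0,0,0,-0.01,0.005,0.06,0,0,0,0,-0.01,0.005,0.12,0,0,0,0,-0.01,0.005,0.17,0,0,0,0,-0.01,0.005,0.19,0],
)

```text
t: 56.45
eef_pos: [0.4895, -0.2569, 0.1761]
ee_rot: [3.141, 0.0, -1.547]
force: [0.4, -0.2, -1.2]
width: 0.0096
gripper_force: 40.0
```

In the groove with no force. Continuing down.

Emit:
arm_command(
  series=[0,0,0,0,0,0.08,0,0,0,0,0,0,0.16,0,0,0,0,0,0,0.23,0,0,0,0,0,0,0.23,0],
)

```text
t: 56.95
eef_pos: [0.4893, -0.2568, 0.1529]
ee_rot: [3.14, 0.001, -1.547]
force: [-0.5, 0.5, -1.4]
width: 0.01
gripper_force: 40.0
```

Emit:
arm_command(
  series=[0,0,0,0,0,0.02,0,0,0,0,0,0,0.02,0],
)

```text
t: 57.2
eef_pos: [0.4898, -0.2569, 0.1518]
ee_rot: [-3.141, 0.0, -1.547]
force: [0.6, -0.3, -1.0]
width: 0.0097
gripper_force: 40.0
```

Emit:
arm_command(
  series=[0,0,0,0,0,0.015,0,0,0,0,0,0,0.015,0],
)

```text
t: 57.45
eef_pos: [0.4897, -0.2569, 0.1502]
ee_rot: [3.142, 0.0, -1.547]
force: [0.1, 0.8, -1.6]
width: 0.01
gripper_force: 40.0
```

Emit:
arm_command(
  series=[0,0,0,0,0,0,0.35,0,0,0,0,0,0,0.35,0,0,0,0,0,0,0.35,0,0,0,0,0,-0.1,0.35,0,0,0,0,0,-0.4,0.35,0,0,0,0,0,-0.9,0.35,0,0,0,0,0,-0.9,0.35],
)

```text
t: 58.32
eef_pos: [0.492, -0.2577, 0.2453]
ee_rot: [-3.134, -0.002, -1.546]
force: [-0.1, -0.2, -0.1]
width: 0.0307
gripper_force: 0.0
```

Emit:
arm_command(
  series=[0,0,0,-0.88,0,-0.6,0.5,0,0,0,-0.88,0,-0.6,0.5],
)

```text
t: 58.58
eef_pos: [0.4874, -0.1681, 0.3016]
ee_rot: [-3.141, 0.0, -1.547]
force: [1.2, 0.4, 0.5]
width: 0.0422
gripper_force: 0.0
```

Emit:
arm_command(
  series=[0,0,0,-0.88,0,0,0.5,0,0,0,-0.88,0,0,0.5],
)

```text
t: 58.82
eef_pos: [0.4851, -0.0788, 0.301]
ee_rot: [-3.14, 0.001, -1.545]
force: [0.9, -0.4, -0.2]
width: 0.0436
gripper_force: 0.0
```

Emit:
arm_command(
  series=[0,0,0,-0.88,0,0,0.5,0,0,0,-0.88,0,0,0.5],
)

```text
t: 59.08
eef_pos: [0.4829, 0.0092, 0.3006]
ee_rot: [-3.141, 0.001, -1.545]
force: [-0.0, -0.5, -0.6]
width: 0.0442
gripper_force: 0.0
```

Emit:
arm_command(
  series=[0,0,0,-0.88,0,0,0.5,0,0,0,-0.88,0,0,0.5],
)

```text
t: 59.32
eef_pos: [0.4808, 0.0973, 0.3005]
ee_rot: [-3.141, 0.001, -1.545]
force: [0.5, 0.2, -0.8]
width: 0.0439
gripper_force: 0.0
```

Emit:
arm_command(
  series=[0,0,0,-0.88,0,0,0.5,0,0,0,-0.88,0,0,0.5],
)

```text
t: 59.58
eef_pos: [0.4787, 0.1853, 0.3004]
ee_rot: [-3.141, 0.001, -1.545]
force: [-0.5, -0.6, -0.6]
width: 0.0442
gripper_force: 0.0
```

Emit:
arm_command(
  series=[0,0,0.016,-0.84,0,0,0.5,0,0,0.016,-0.84,0,0,0.5,0,0,0.016,-0.84,0,0,0.5,0,0,0.016,-0.84,0,0,0.5],
)

```text
t: 60.08
eef_pos: [0.4769, 0.2662, 0.3003]
ee_rot: [3.141, -0.0, -1.572]
force: [0.5, -0.2, -0.9]
width: 0.0439
gripper_force: 0.0
```

```bash
python3 - <<'E'
from h import *
s=arm.get_state();print(s["t"],s["eef_pos"].round(4),s["ee_rot"].round(4),s["width"])
print(move((.4755,.267,.153),(np.pi,0,-np.pi/2)))
t=cv2.imread("pics/t10.png") ;n=arm.grab_frame("top");cv2.imwrite("pics/t13.png",n);tm=arm.camera_model("top")
for p in [(.4906,-.318,.16),(.4906,-.258,.16),(.4906,-.198,.16)]:print(proj(tm,p).round(1))
h=cv2.cvtColor(n,cv2.COLOR_BGR2HSV)
for vm in(110,150):
  for c in blobs(n,(14,50,vm),(26,170,255),60):
    r=cv2.minAreaRect(c);w=onz(tm,*r[0],.16)
    if .3<w[0]<.65 and -.4<w[1]<-.1: print(vm,np.round(r[0],1),np.round(r[1],1),round(r[2],1),[onz(tm,*p,.16).round(3)[:2].tolist() for p in cv2.boxPoints(r)],w.round(4)[:2])
E
```

```text
60.075 [0.4769 0.2662 0.3003] [ 3.1413e+00 -1.0000e-04 -1.5716e+00] 0.04392942983971243
(array([ 0.   , -0.   , -0.001]), array([-0.008,  0.013,  1.473]))
[448.1 233.7]
[422.4 234.4]
[396.7 235.1]
110 [421.8 287.3] [15.6 14.8] 45.0 [[0.372, -0.222], [0.395, -0.248], [0.37, -0.271], [0.347, -0.245]] [ 0.3709 -0.2465]
110 [418. 253.] [14. 16.] 0.0 [[0.43, -0.227], [0.467, -0.23], [0.466, -0.262], [0.429, -0.259]] [ 0.448  -0.2443]
110 [422.  234.4] [ 5.2 50.3] 87.3 [[0.495, -0.199], [0.498, -0.316], [0.486, -0.315], [0.483, -0.198]] [ 0.4906 -0.257 ]
110 [415.8 220.1] [14.9 14.9] 18.4 [[0.514, -0.222], [0.547, -0.236], [0.535, -0.268], [0.502, -0.255]] [ 0.5246 -0.2453]
150 [422.3 287.3] [14.8 14.1] 45.0 [[0.372, -0.224], [0.394, -0.249], [0.37, -0.271], [0.348, -0.246]] [ 0.3709 -0.2476]
150 [418. 253.] [14. 14.] 90.0 [[0.464, -0.229], [0.464, -0.262], [0.432, -0.259], [0.432, -0.227]] [ 0.448  -0.2443]
150 [422.  234.7] [ 4.3 50.3] 86.1 [[0.493, -0.199], [0.498, -0.316], [0.487, -0.316], [0.483, -0.198]] [ 0.49   -0.2571]
150 [416. 220.] [14. 14.] 90.0 [[0.542, -0.231], [0.541, -0.264], [0.508, -0.261], [0.509, -0.228]] [ 0.5248 -0.2458]
```

Board 1 stands at (.4904,-.257), centred in groove 1. Now board 2.

Emit:
arm_command(
  series=[0,0,0,-0.008,0.013,0.4,0.5,0,0,0,-0.008,0.013,0.75,0.5,0,0,0,-0.008,0.013,0.75,0.5],
)

```text
t: 60.5
eef_pos: [0.4747, 0.2656, 0.2235]
ee_rot: [3.138, -0.003, -1.573]
force: [0.1, -0.4, 0.8]
width: 0.0437
gripper_force: 0.0
```

Emit:
arm_command(
  series=[0,0,0,0,0,0.4,0.5,0,0,0,0,0,0.71,0.5,0,0,0,0,0,0.71,0.5,0,0,0,0,0,0.71,0,0,0,0,0,0,0.71,0,0,0,0,0,0,0.71,0,0,0,0,0,0,0.71,0,0,0,0,0,0,0.71,0],
  force=40,
)

```text
t: 61.5
eef_pos: [0.4756, 0.2679, 0.1549]
ee_rot: [-3.141, 0.001, -1.571]
force: [-3.5, 0.5, 5.8]
width: 0.0096
gripper_force: 40.0
```

Emit:
arm_command(
  series=[0,0,0,0,0,-0.2,0,0,0,0,0,0,-0.5,0,0,0,0,0,0,-0.9,0,0,0,0,0,0,-0.9,0],
)

```text
t: 62.0
eef_pos: [0.477, 0.2688, 0.2475]
ee_rot: [-3.137, 0.004, -1.571]
force: [0.2, -0.3, -2.4]
width: 0.0099
gripper_force: 40.0
```

Emit:
arm_command(
  series=[0,0,0,0,0,-0.7,0,0,0,0,0,0,-0.7,0,0,0,0,0,0,-0.7,0],
)

```text
t: 62.38
eef_pos: [0.4755, 0.2678, 0.3139]
ee_rot: [3.141, 0.001, -1.572]
force: [-0.4, 0.0, -1.9]
width: 0.01
gripper_force: 40.0
```

Emit:
arm_command(
  series=[0,0,0,0.8,0.1,0,0,0,0,0,0.8,0.1,0,0,0,0,0,0.8,0.1,0,0],
)

```text
t: 62.75
eef_pos: [0.4651, 0.1865, 0.3131]
ee_rot: [3.14, -0.001, -1.573]
force: [0.4, 0.0, -0.5]
width: 0.0101
gripper_force: 40.0
```

Emit:
arm_command(
  series=[0,0,0,0.8,0.1,0,0,0,0,0,0.8,0.1,0,0,0,0,0,0.8,0.1,0,0],
)

```text
t: 63.12
eef_pos: [0.4556, 0.1074, 0.3138]
ee_rot: [3.141, 0.0, -1.573]
force: [0.6, 0.6, -0.7]
width: 0.0096
gripper_force: 40.0
```

Emit:
arm_command(
  series=[0,0,0,0.8,0.1,0,0,0,0,0,0.8,0.1,0,0,0,0,0,0.8,0.1,0,0],
)

```text
t: 63.5
eef_pos: [0.4459, 0.0277, 0.314]
ee_rot: [3.142, 0.0, -1.573]
force: [-0.1, 0.6, -1.4]
width: 0.0098
gripper_force: 40.0
```

Emit:
arm_command(
  series=[0,0,0,0.8,0.1,0,0,0,0,0,0.8,0.1,0,0,0,0,0,0.8,0.1,0,0],
)

```text
t: 63.88
eef_pos: [0.436, -0.0521, 0.314]
ee_rot: [3.141, 0.0, -1.573]
force: [-0.2, 0.2, -1.4]
width: 0.0098
gripper_force: 40.0
```

Emit:
arm_command(
  series=[0,0,0,0.8,0.1,0,0,0,0,0,0.8,0.1,0,0,0,0,0,0.8,0.1,0,0],
)

```text
t: 64.25
eef_pos: [0.426, -0.132, 0.3139]
ee_rot: [3.141, 0.0, -1.573]
force: [0.4, 0.2, -0.9]
width: 0.0099
gripper_force: 40.0
```

Emit:
arm_command(
  series=[0,0,-0.016,0.8,0.1,0,0,0,0,-0.016,0.8,0.1,0,0,0,0,-0.016,0.8,0.1,0,0,0,0,-0.016,0.8,0.1,0,0,0,0,-0.016,0.8,0.1,0,0],
)

```text
t: 64.88
eef_pos: [0.4158, -0.2112, 0.3142]
ee_rot: [-3.141, 0.0, -1.545]
force: [0.7, 0.3, -0.7]
width: 0.0099
gripper_force: 40.0
```

```bash
python3 - <<'E'
from h import *
s=arm.get_state();print(s["t"],s["eef_pos"].round(4),s["ee_rot"].round(4),s["q"].round(2),s["width"])
print(move((.4104,-.2587,.255),(np.pi,0,-np.pi/2+.025)))
E
```

```text
64.875 [ 0.4158 -0.2112  0.3142] [-3.1414e+00  3.0000e-04 -1.5450e+00] [-0.05 -0.03 -0.32 -0.   -1.29  0.07] 0.009874870449242365
(array([-0.,  0.,  0.]), array([0.474, 0.066, 0.592]))
```

Emit:
arm_command(
  series=[0,0,0,0.474,0.066,0,0,0,0,0,0.474,0.066,0,0,0,0,0,0.474,0.066,0.3,0,0,0,0,0.474,0.066,0.6,0,0,0,0,0.474,0.066,0.6,0],
)

```text
t: 65.5
eef_pos: [0.4088, -0.2586, 0.2526]
ee_rot: [3.138, 0.002, -1.546]
force: [0.6, -0.7, -0.9]
width: 0.0096
gripper_force: 40.0
```

Emit:
arm_command(
  series=[0,0,0,0,0,0.3,0,0,0,0,0,0,0.55,0,0,0,0,0,0,0.58,0,0,0,0,0,0,0.58,0,0,0,0,0,0,0.58,0],
)

```text
t: 66.12
eef_pos: [0.4108, -0.2599, 0.1977]
ee_rot: [-3.139, -0.001, -1.546]
force: [-0.6, -0.1, -1.7]
width: 0.01
gripper_force: 40.0
```

Emit:
arm_command(
  series=[0,0,0,0,0,0.06,0,0,0,0,0,0,0.12,0,0,0,0,0,0,0.17,0,0,0,0,0,0,0.19,0],
)

```text
t: 66.62
eef_pos: [0.4096, -0.2597, 0.1767]
ee_rot: [3.141, 0.0, -1.547]
force: [-0.0, -0.1, -0.7]
width: 0.0096
gripper_force: 40.0
```

Emit:
arm_command(
  series=[0,0,0,0,0,0.08,0,0,0,0,0,0,0.16,0,0,0,0,0,0,0.22,0,0,0,0,0,0,0.24,0],
)

```text
t: 67.12
eef_pos: [0.4097, -0.2597, 0.1527]
ee_rot: [3.141, 0.0, -1.546]
force: [-0.2, -0.4, -0.5]
width: 0.0094
gripper_force: 40.0
```

Emit:
arm_command(
  series=[0,0,0,0,0,0.02,0,0,0,0,0,0,0.02,0],
)

```text
t: 67.38
eef_pos: [0.4099, -0.2598, 0.1512]
ee_rot: [-3.142, 0.0, -1.546]
force: [-1.0, -0.2, -1.6]
width: 0.0097
gripper_force: 40.0
```

Emit:
arm_command(
  series=[0,0,0,0,0,0,0.35,0,0,0,0,0,0,0.35,0,0,0,0,0,0,0.35,0,0,0,0,0,-0.1,0.35,0,0,0,0,0,-0.4,0.35,0,0,0,0,0,-0.9,0.35,0,0,0,0,0,-0.9,0.35],
)

```text
t: 68.25
eef_pos: [0.4121, -0.2606, 0.2459]
ee_rot: [-3.134, -0.003, -1.546]
force: [-0.8, -0.5, 0.1]
width: 0.0303
gripper_force: 0.0
```

Emit:
arm_command(
  series=[0,0,0,-0.9,0,-0.6,0.5,0,0,0,-0.9,0,-0.6,0.5],
)

```text
t: 68.5
eef_pos: [0.4074, -0.169, 0.3025]
ee_rot: [-3.141, 0.0, -1.548]
force: [1.5, -0.3, 0.5]
width: 0.0423
gripper_force: 0.0
```

Emit:
arm_command(
  series=[0,0,0,-0.9,0,0,0.5,0,0,0,-0.9,0,0,0.5],
)

```text
t: 68.75
eef_pos: [0.4051, -0.0778, 0.302]
ee_rot: [-3.14, 0.001, -1.545]
force: [-0.5, 0.7, -0.4]
width: 0.044
gripper_force: 0.0
```

Emit:
arm_command(
  series=[0,0,0,-0.9,0,0,0.5,0,0,0,-0.9,0,0,0.5],
)

```text
t: 69.0
eef_pos: [0.4029, 0.0123, 0.3017]
ee_rot: [-3.141, 0.001, -1.545]
force: [-0.3, 0.1, 0.8]
width: 0.0434
gripper_force: 0.0
```

Emit:
arm_command(
  series=[0,0,0,-0.9,0,0,0.5,0,0,0,-0.9,0,0,0.5,0,0,0,-0.9,0,0,0.5,0,0,0,-0.9,0,0,0.5],
)

```text
t: 69.5
eef_pos: [0.4009, 0.0998, 0.3013]
ee_rot: [3.141, 0.0, -1.546]
force: [0.0, -0.3, 0.3]
width: 0.0438
gripper_force: 0.0
```

```bash
python3 - <<'E'
from h import *
s=arm.get_state();print(s["t"],s["eef_pos"].round(4),s["force"].round(1),abs(s["qd"]).max().round(3))
n=arm.grab_frame("top");tm=arm.camera_model("top")
for vm in(110,150):
  for c in blobs(n,(14,50,vm),(26,170,255),60):
    r=cv2.minAreaRect(c);w=onz(tm,*r[0],.16)
    if .3<w[0]<.65 and -.4<w[1]<-.1: print(vm,np.round(r[0],1),np.round(r[1],1),round(r[2],1),w.round(4)[:2],onz(tm,*r[0],.115).round(4)[:2])
# edge heights of the two boards in the scene view
sc=arm.grab_frame("scene");sm=arm.camera_model("scene");h=cv2.cvtColor(sc,cv2.COLOR_BGR2HSV)
for x0 in(.4105,.4906):
    a=[proj(sm,(x0,-.2,z)) for z in(.06,.16)];print(np.round(a,1).tolist())
    u=int(round(proj(sm,(x0,-.23,.16))[0]));v=int(round(proj(sm,(x0,-.23,.16))[1]))
    print(u,v,[tuple(int(q) for q in h[k,u]) for k in range(v-7,v+7)])
E
```

```text
69.5 [0.4009 0.0998 0.3013] [ 0.  -0.3  0.3] 0.019
110 [421.5 287. ] [16. 15.] 90.0 [ 0.3715 -0.246 ] [ 0.3706 -0.2587]
110 [427. 269.] [ 6. 52.] 90.0 [ 0.4112 -0.2619] [ 0.4124 -0.2755]
110 [418.5 253.5] [15. 15.] 90.0 [ 0.4468 -0.2453] [ 0.4499 -0.258 ]
110 [422.  234.5] [ 6.  50.2] 88.5 [ 0.4905 -0.257 ] [ 0.4959 -0.2704]
110 [415.5 220.5] [15. 15.] 90.0 [ 0.5237 -0.2445] [ 0.5307 -0.2572]
150 [422.  287.5] [15. 14.] 90.0 [ 0.3703 -0.247 ] [ 0.3694 -0.2598]
150 [427.  268.9] [ 4.7 52. ] 87.2 [ 0.4115 -0.262 ] [ 0.4127 -0.2756]
150 [418. 253.] [14. 14.] 90.0 [ 0.448  -0.2443] [ 0.4511 -0.2569]
150 [422.  234.7] [ 4.5 50.3] 85.9 [ 0.49   -0.2571] [ 0.4953 -0.2704]
150 [415.7 220.1] [14.6 14.3] 14.0 [ 0.5247 -0.2452] [ 0.5318 -0.2579]
[[326.0, 148.2], [326.9, 114.3]]
319 110 [(15, 26, 154), (16, 28, 155), (17, 26, 155), (18, 28, 155), (15, 30, 155), (16, 42, 150), (15, 71, 141), (16, 100, 127), (16, 114, 103), (15, 116, 77), (15, 109, 61), (16, 107, 55), (15, 104, 54), (15, 111, 55)]
[[303.7, 158.3], [303.3, 123.4]]
295 119 [(16, 37, 131), (18, 34, 129), (16, 34, 127), (15, 37, 124), (15, 46, 121), (15, 77, 120), (15, 105, 121), (15, 116, 112), (15, 119, 88), (15, 112, 64), (14, 109, 54), (13, 103, 52), (14, 103, 52), (15, 108, 52)]
```

```bash
python3 -c "
from station import arm
print(arm.job_done())"
```

```text
the job is handed in; nothing more can be done
None
```

I handed in the job at about 69.5 s of the 210 s. By the last camera check, all three wooden sleeves are fully home on posts 0, 1 and 2, and both boards stand centred on the floors of grooves 0 and 1; the hand-in gave no verdict.

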